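# Lay out the sauce board for service

## Robot

A 6-joint arm with a two-finger parallel gripper is mounted at the origin on the work surface. World frame = base frame: x ahead of the robot, y to its left, z up, the work surface at z = 0. Lengths are in mm, angles in rad, forces in N, time in s.
With the tool pointing down it reaches from about 275 to 1000 mm from the base axis. Payload 8.4 kg.
Tool frame: the origin (TCP) lies on the centre line of the jaws, within the pads' length; the fingertips stand r.tip_reach ahead of it and the grasp point (between the pads) lies 3 mm ahead of it (r.tip_reach is the distance from the TCP to the fingertips, in mm); z points along the fingers, y is the direction in which the jaws open and shut (so a half turn about z gives the same grasp; the last joint's range is limited). The gripper opens to 85 mm and grips with 20 to 120 N. Pads are 22 mm wide; open, the fingers measure 114 mm over their backs; the gripper's body (76 mm by 85 mm) begins 54 mm behind the grasp point. The pads swing forward as they close: fully open they stand 13 mm farther back than shut.
Start: joints at [-1.13, 0.353, 1.633, -0, 1.155, -0.002], TCP at [267.793, -564.725, 253.281] pointing down, gripper open.
Joint ranges: [-2.63, 2.63], [-0.92, 2.1], [0.06, 2.66], [-1.3, 4.44], [0, 2.69], [-3.02, 3.02]. Speed limits (rad/s): [2.22, 2.22, 2.79, 3.14, 3.14, 3.14].

## Interface

Orientations are given as [roll, pitch, yaw] about the fixed x, y, z axes, in that order (R = Rz(yaw) Ry(pitch) Rx(roll)).
In Python, from rig import sense, optics, r, nets gives the robot as it stands. The module is installed in compiled form; this text tells all that it offers.
- The arm moves only by the tool carry_out, never from a script. Its argument "increments" is a list that holds one entry, the list of rows, each a list of 6 numbers: the shift along the tool's x, y, z normalised to -1 to 1, where 1 is 40 cm, then the turn, a rotation vector about the tool's x, y, z normalised to -1 to 1, where 1 is 60 degrees. A call has 1 to 5 rows; each row is the pose to reach, as a shift and turn from the pose commanded when the call began, along the tool's axes at that moment; what a row does not reach only later rows make up. A row lasts 1/12 s, in which the tool goes at most 41.7 mm and 7.16 degrees, less where a joint would pass 70% of its speed; a pose out of reach is approached as far as the arm can. A call with a number of a shift or a turn outside -1 to 1 is refused whole. A call with a gripper value outside its range is refused whole. "hand" is the closure, from 0 (fully open) to 1 (shut), set as the call begins (left out, the last holds). The fingers move at their own pace and stop on an object; "squeeze" is the grip in N (left out, the last holds). Time passes only in rows, so rows that repeat a pose let the fingers close. It gives the time, the measured TCP pose, the force and the opening at its end, in the units of the state.
- sense(): the state, without advancing time (a new reading comes with each control period).
- optics.grab_frame(name): name is "scene" or "top"; returns a dict with "img" (420x560x3 uint8, red, green, blue), "range_z" (420x560 float32, mm along the optical axis (not along the pixel's ray), 0 where there is no reading), "fov_y" (degrees; the focal length in pixels is half the picture's height over the tangent of half this angle, whatever the lens; pixels are square), "cx", "cy" (the principal point, pixels), "k1" (the pictures are not rectified: a ray, as slopes to the right and down, at radius r is drawn at 1 + k1 r^2 times it, then the intrinsics apply), "R" (3x3) and "t" (3): a world point X has camera coordinates R X + t. Camera axes: x right, y down, z forward; pixel columns grow to the right and rows downward; lengths in mm; the calibration is good to about 2 mm. A picture is of the moment at which its call begins.
- r.sign_off(): hands the job in, once; it reports no verdict.
Trained networks look in the newest picture that a camera, given by its name, has taken for a name from the list of things; names that differ only in an ending like _2 or _b are one class to them, and where a whole thing is asked for, a point or a joint stands for the part that bears it (a point fixed in the world has none). Each returns a list of dicts, best first, with "confidence" (0 to 1); they miss things now and then, are a little off and sometimes report something else, mostly with a low value. They report only what shows in the picture. A call takes as long as a camera call.
- nets.trace(target, camera): "mask" (420x560 bool, what is visible of it).
- nets.tip_of(target, camera): "point" ([x, y, z] in mm, in world coordinates, good to about 4 mm: a listed point, or the origin of a listed thing).
The state is a dict: "clock": time; "qpos": joint angles; "qvel": joint speeds; "joint_efforts": joint torques, N m; "eef_pos": TCP position; "tcp_rot": TCP orientation; "contact_force": force on the tool from outside, world axes, zero at the start; "wrist_torque": the same for the moment, N m; "opening": opening from 0.0 (shut) to 1.0 (fully open).
Only numpy, scipy, OpenCV 4.12 (cv2) and the standard library are available. Lean on these libraries where they do the work, as an engineer would, in place of code of your own. Each camera call takes 0.05 s, during which the arm holds its last target.

## Task

Lay out the sauce board: first stand the white ramekin centred on the middle ring of the wooden paddle board, then put the blue lid on it. Stand the red sauce bottle on the ring next to the board's handle, the shaker on the ring at the other end, so that the ramekin is between them, and the copper cup in the middle of the cork trivet. Everything is to stand upright, centred on its place, let go and still, with the yellow bottle and the wooden pepper mill left where they are.

Things in the scene. Friction and masses are not known exactly. Their poses are not given: they have to be found in the camera images.
- board: Dark wooden paddle board, fixed, 280 x 110 mm, 12 mm thick, a handle 36 mm wide sticking 67 mm out of one end (to the left, right or away from the robot). Origin: centre of the underside of the 280 mm part; x axis lengthwise, to the handle; z up. Three pale rings, 80 mm across, flush in the top face (z = 12 mm), on y = 0: middle x = 0, handle end x = +90 mm, other end x = -90 mm.
- trivet: Round cork trivet, fixed to the bench, 104 mm across, 8 mm thick. Origin: centre of its underside, z up; its top face is at z = 8 mm.
- ramekin: White ceramic ramekin, open-topped straight-sided round dish, 60 mm outside, 52 mm inside, 45 mm high, about 140 g. Loose, upright on the bench. Origin: centre of its underside, z up; round, so its yaw does not matter. 
- lid: Blue lid of the ramekin, 70 g: below, a plug 40 mm across, 5 mm high, that drops loosely into the ramekin; then a disc 66 mm across (z = 5 to 10 mm) that rests on its rim; on top a white round knob 22 mm across, z = 10 to 36 mm, to hold it by. Seated, its origin is 40 mm above the ramekin's. Loose. Origin: centre of the plug's underside, z up; yaw does not matter.
- bottle: Red squeeze bottle with a white nozzle, about 160 g: round body 50 mm across and 94 mm high, nozzle tapering up to a total height of 125 mm. Loose, upright on the bench. Origin: centre of its underside, z up; round, so its yaw does not matter. 
- shaker: Seasoning shaker, round, aluminium with a black top, 44 mm across, 76 mm high (black top from 58 mm up), about 150 g. Loose, upright on the bench. Origin: centre of its underside, z up; round, so its yaw does not matter. 
- cup: Copper sauce cup, open-topped, straight-sided and round, 56 mm across, 55 mm high, about 130 g. Loose, upright on the bench. Origin: centre of its underside, z up; round, so its yaw does not matter. 
- mustard: Yellow squeeze bottle, same shape and size as the red one: a bystander beyond the board, to be left alone. Origin: centre of its underside.
- mill: Brown wooden pepper mill, 54 mm across its foot, 141 mm high: a bystander beyond the board, to be left alone. Origin: centre of its underside.

How it is judged (in metres and radians):
On the way, in this order (a step that is already met when the one before it is completed fails the run):
1. the ramekin stands upright on the board's middle ring (x of ramekin in the frame of board between -0.012 and 0.012 m and y of ramekin in the frame of board between -0.012 and 0.012 m and z of ramekin in the frame of board between 0.008 and 0.016 m and linear speed of ramekin below 0.02 m/s and angle between ramekin's own z axis and vertical below 0.1 rad), for 0.2 s.
2. the lid is seated on the ramekin, which stands on the middle ring (all of step 1 and horizontal distance between lid and ramekin below 0.01 m and z of lid in the frame of ramekin between 0.036 and 0.044 m and linear speed of lid below 0.02 m/s and angle between lid's own z axis and vertical below 0.1 rad), for 0.2 s.
At the end, for the whole second after the job is handed in: Ramekin, bottle and shaker each within 12 mm of the centre of their ring, along and across the board; lid seated flat on the ramekin within 10 mm; cup on the trivet within 13 mm of its centre; all upright within 0.1 rad, resting on their supports and still (all of step 2 and x of bottle in the frame of board between 0.078 and 0.102 m and y of bottle in the frame of board between -0.012 and 0.012 m and z of bottle in the frame of board between 0.008 and 0.016 m and linear speed of each of bottle, shaker, cup below 0.02 m/s and angle between each of bottle, shaker, cup's own z axis and vertical below 0.1 rad and x of shaker in the frame of board between -0.102 and -0.078 m and y of shaker in the frame of board between -0.012 and 0.012 m and z of shaker in the frame of board between 0.008 and 0.016 m and horizontal distance between cup and trivet below 0.013 m and z of cup in the frame of trivet between 0.005 and 0.012 m); the robot touches nothing.
It fails at once if the yellow bottle is moved by more than 30 mm (distance of mustard from where it was at the start of the episode above 0.03 m).
It fails at once if the pepper mill is moved by more than 30 mm (distance of mill from where it was at the start of the episode above 0.03 m).
It also fails if it takes over 131 s, if anything falls off the work surface, if the arm or the gripper's body presses on something with over 40 N, if the wrist force passes 120 N, or if a joint passes its speed limit or range.

## Working session

There is one attempt and no reset: what is moved stays moved. The work goes in short steps, Python scripts to look and compute and a tool call to move; the robot and the scene stay as the last step left them, time stands still between calls to the robot, and variables do not carry over. Pictures are saved under pics/ and viewed, and the job is handed in when it is done.

Besides the shell and the picture viewer there is one more tool, called after ">>>" as name([rows], argument=value, ...), one row to a line, values as JSON. carry_out: Moves the arm, as the interface text tells. Its arguments: {"type":"object","properties":{"increments":{"type":"array","items":{"type":"array","items":{"type":"array","items":{"type":"number","minimum":-1,"maximum":1}}}},"hand":{"type":"number"},"squeeze":{"type":"number"}},"required":["increments"]}

```bash
mkdir -p pics; ls; python3 - <<'E'
from rig import sense, optics, r, nets
import cv2, numpy as np
print(sense()); print(r.tip_reach)
for n in ("scene","top"):
    f=optics.grab_frame(n)
    cv2.imwrite(f"pics/{n}0.png",f["img"][:,:,::-1])
    print(n,f["fov_y"],f["cx"],f["cy"],f["k1"],f["R"],f["t"])
    np.savez(f"{n}0.npz",**f)
    for t in ["board","trivet","ramekin","lid","bottle","shaker","cup","mustard","mill"]:
        print(t,[(np.round(d["point"],1),round(d["confidence"],2)) for d in nets.tip_of(t,n)][:3])
print(sense()["clock"])
E
```

```text
pics
{'clock': 0.0, 'qpos': array([-1.13042700e+00,  3.53666012e-01,  1.63411836e+00, -5.22474778e-06,
        1.15519776e+00, -2.37952473e-03]), 'qvel': array([-0.00033582, -0.0005806 ,  0.00059597, -0.00069136, -0.00084627,
        0.00198229]), 'joint_efforts': array([ 9.05898250e-04, -6.05249476e+01, -3.42070735e+01,  1.44916844e-04,
        9.44616215e-03,  2.03502998e-05]), 'eef_pos': array([ 267.58962805, -564.33611754,  252.55725062]), 'tcp_rot': array([-3.14020317e+00,  1.47074361e-06,  4.42750970e-01]), 'contact_force': array([ 0.23811711,  1.24982293, -0.14360046]), 'wrist_torque': array([-0.00845792,  0.04134153, -0.01461578]), 'opening': 1.0001052792278167}
22.0
scene 44.62480856173951 278.287370356755 209.25133217383035 0.01134983198629956 [[-0.30072931  0.95368691  0.0065692 ]
 [ 0.80310518  0.25694888 -0.53758659]
 [-0.51437725 -0.15639228 -0.84318296]] [ 167.66055745 -436.4925672  1759.34144194]
board [(array([537.7,  -2.1,   1.5]), 0.64)]
trivet [(array([372.4, 320.5,   4.9]), 0.94), (array([494.3, 409. ,  -1.5]), 0.44)]
ramekin [(array([495.8, 409.6,  -3.3]), 0.67)
[... 485 characters left out ...]
9109716077673 [[ 0.00461146 -0.99997615  0.00514079]
 [-0.99414882 -0.00513928 -0.10789673]
 [ 0.10792058 -0.00461315 -0.99414882]] [  -9.54058358  563.32306942 1005.43609298]
board [(array([536.4,  -0.9,   1.8]), 0.76), (array([ 7.371e+02, -2.686e+02, -5.000e-01]), 0.62)]
trivet [(array([371.1, 321.7,   2.1]), 0.64), (array([536.8,  -3.8,   5.8]), 0.54)]
ramekin [(array([494.7, 415.2,  -2.7]), 0.84)]
lid [(array([ 605. , -316.2,   -1.4]), 0.97)]
bottle [(array([580.8, 318.7,   1.5]), 0.61)]
shaker [(array([ 344.1, -319.1,   -1.9]), 0.68)]
cup [(array([ 469.8, -390.2,   -2. ]), 0.95)]
mustard [(array([748. , 274. ,   1.1]), 0.7)]
mill [(array([ 7.359e+02, -2.686e+02, -6.000e-01]), 0.68)]
1.0
```

View pics/scene0.png

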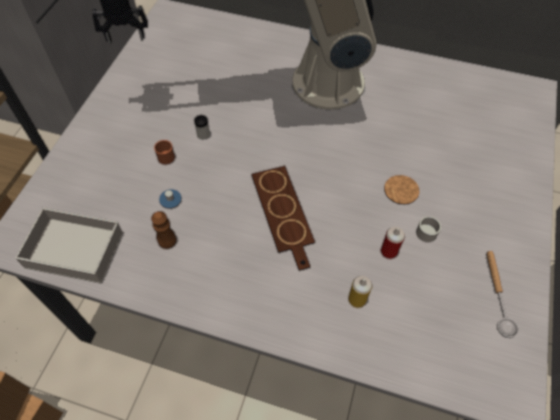

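View pics/top0.png

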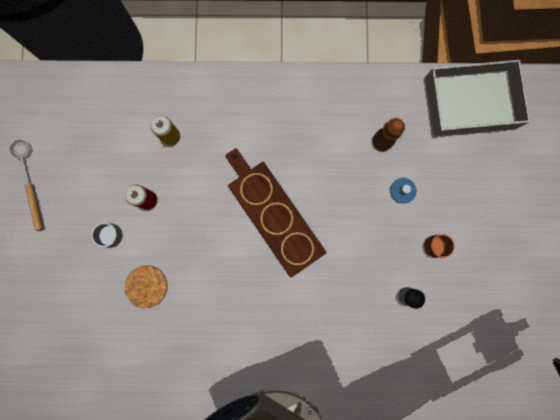

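```bash
cat > h.py <<'E'
import numpy as np, cv2
from scipy.optimize import least_squares
def K(f):
    H=f["img"].shape[0]; fl=H/2/np.tan(np.radians(float(f["fov_y"]))/2); return fl
def rays(f,uv):
    fl=K(f); uv=np.asarray(uv,float); d=(uv-[f["cx"],f["cy"]])/fl
    s=d.copy()
    for _ in range(5): s=d/(1+f["k1"]*(s**2).sum(-1,keepdims=True))
    return np.c_[s,np.ones(len(s))]
def onplane(f,uv,z):
    d=rays(f,uv)@f["R"]; c=-f["R"].T@f["t"]
    return c+d*((z-c[2])/d[:,2])[:,None]
def cloud(f,mask):
    v,u=np.nonzero(mask&(f["range_z"]>0)); uv=np.c_[u,v]
    P=rays(f,uv)*f["range_z"][v,u][:,None]
    return (P-f["t"])@f["R"], uv
def circ(P,r=None):
    c0=np.r_[P[:,:2].mean(0),r or 40]
    g=(lambda c:np.hypot(*(P[:,:2]-c[:2]).T)-(r or c[2]))
    s=least_squares(g,c0[:2] if r else c0,loss="soft_l1",f_scale=2)
    return s.x, np.std(s.fun)
E
cat > m.py <<'E'
from rig import sense, optics, r, nets
from h import *
for n in ("scene","top"):
    f=optics.grab_frame(n)
    print("==",n)
    for t,h,rad in [("trivet",8,52),("ramekin",45,30),("lid",10,33),("bottle",0,25),("shaker",76,22),("cup",55,28)]:
        L=nets.trace(t,n)
        if not L: print(t,"none"); continue
        m=L[0]["mask"]; P,uv=cloud(f,m)
        mm=m.astype(np.uint8)
        # outline on plane of the top
        cs=cv2.findContours(mm,cv2.RETR_EXTERNAL,cv2.CHAIN_APPROX_NONE)[0]
        c=max(cs,key=cv2.contourArea)[:,0]
        Z=P[:,2]; top=P[Z>h-6] if h else P
        print(t,round(L[0]["confidence"],2),len(P),"z98 %.1f zmin %.1f"%(np.percentile(Z,98),np.percentile(Z,2)),
          "topmid",np.round((top[:,:2].max(0)+top[:,:2].min(0))/2,1),"ext",np.round(np.ptp(top[:,:2],axis=0),1),"pix",uv.mean(0).round(1))
        if t in("trivet","lid"):
            Q=onplane(f,c,h); print("   outline",circ(Q,None))
        if t in("ramekin","cup"):
            print("   rimfit",circ(top,rad-2) if len(top)>8 else None)
        if t=="shaker": print("   topmean",top.mean(0))
        if t=="bottle":
            S=P[(Z>15)&(Z<85)]; print("   side",circ(S,25)); T=P[Z>110]; print("  nozzle",T.mean(0) if len(T) else 0)
    L=nets.trace("board",n); m=L[0]["mask"]
    m=cv2.morphologyEx(m.astype(np.uint8),cv2.MORPH_CLOSE,np.ones((7,7)))
    g=f["img"].astype(int).sum(2)
    inner=cv2.erode(m,np.ones((3,3)))>0
    th=(np.percentile(g[inner],30)+60)
    rg=inner&(g>th)
    v,u=np.nonzero(rg); Q=onplane(f,np.c_[u,v],12)[:,:2]
    # fit: board centre + yaw, three rings
    def res(p):
        a=p[2]; x=np.array([np.cos(a),np.sin(a)])
        D=np.array([np.hypot(*(Q-(p[:2]+s*x)).T)-p[3] for s in(-90,0,90)])
        return np.abs(D).min(0)
    best=min((least_squares(res,[537,-2,a,38],loss="soft_l1",f_scale=2) for a in(0.3,.5,.7)),key=lambda s:s.cost)
    p=best.x; print("board",p.round(3),"n",len(Q),"med",np.median(res(p)))
    x=np.array([np.cos(p[2]),np.sin(p[2])])
    print("handle",p[:2]+90*x,"other",p[:2]-90*x)
    P,_=cloud(f,L[0]["mask"]); print("board z",np.median(P[:,2]))
E
python3 m.py
```

```text
== scene
trivet 0.87 867 z98 12.1 zmin -1.9 topmid [370.8 321.9] ext [106.6 103.9] pix [401.1 189.7]
   outline (array([373.14228067, 321.59751039,  52.63959938]), np.float64(1.1335974958258892))
ramekin 0.61 520 z98 45.5 zmin -2.7 topmid [493.6 414.9] ext [60.9 57.7] pix [428.1 228.6]
   rimfit (array([494.42243119, 414.87496647]), np.float64(1.7842876285093547))
lid 0.69 332 z98 35.9 zmin 2.7 topmid [ 608.1 -313.3] ext [64.2 64.8] pix [170.  198.3]
   outline (array([ 610.331968  , -312.93795234,   31.30095451]), np.float64(0.9759591992448174))
bottle 0.73 586 z98 115.1 zmin -0.8 topmid [554.  329.4] ext [113.4  56. ] pix [392.  242.5]
   side (array([582.01315452, 326.45854033]), np.float64(1.151809353085003))
  nozzle [585.72762845 326.03418066 117.03710137]
shaker 0.88 296 z98 76.1 zmin 1.7 topmid [ 352.2 -315.2] ext [36.6 37.3] pix [201.3 126.9]
   topmean [ 352.35806332 -315.13404784   73.34569488]
cup 0.73 417 z98 54.3 zmin -2.5 topmid [ 469.6 -389.7] ext [56.  56.6] pix [164.3 152.1]
   rimfit (array([ 470.74534995, -389.88476443]), np.float64(1.8899258863419637))
board [537
[... 699 characters left out ...]
)
bottle 0.66 605 z98 119.8 zmin 3.2 topmid [590.8 333.8] ext [64.6 70.9] pix [141.3 196.7]
   side (array([583.62955948, 324.52964677]), np.float64(0.47533984052929357))
  nozzle [582.07833639 321.79387724 118.39408034]
shaker 0.58 432 z98 78.9 zmin 8.2 topmid [ 349.9 -316.8] ext [40.8 43.9] pix [411.  296.6]
   topmean [ 350.21404871 -315.96886974   74.85273595]
cup 0.61 632 z98 57.2 zmin -0.6 topmid [ 472.  -389.9] ext [52.1 54.3] pix [437.9 245.1]
   rimfit (array([ 471.5765034 , -390.10286028]), np.float64(0.9375814268574703))
board [537.218   2.078   0.607  38.192] n 856 med 1.81737319142659
handle [611.13969788  53.41574783] other [463.29622622 -49.25999365]
board z 13.215571182794998
```

```bash
cat > go.py <<'E'
import sys; from rig import sense
import numpy as np
from scipy.spatial.transform import Rotation as R
s=sense(); p=s["eef_pos"]; Rm=R.from_euler("xyz",s["tcp_rot"])
tg=np.array([float(a) for a in sys.argv[1:4]]); yaw=0.606
d=Rm.inv().apply(tg-p); 
t=(Rm.inv()*R.from_euler("xyz",[np.pi,0,yaw])).as_rotvec()
print("pos",p.round(1),"open %.3f"%s["opening"],"clk %.1f"%s["clock"],"F",s["contact_force"].round(1))
print("dist %.0f rows %.1f"%(np.linalg.norm(d),np.linalg.norm(d)/41.7))
n=max(1,np.abs(d/400).max())
print("norm",(d/400/n).round(4),"scale",round(n,2),"turn",(t/np.radians(60)).round(4))
E
python3 go.py 494.4 413.5 200
```

```text
pos [ 267.8 -564.7  253.3] open 0.999 clk 1.8 F [-0.1 -0.5 -0.3]
dist 1006 rows 24.1
norm [ 0.7928 -1.      0.0678] scale 1.97 turn [-0.     -0.     -0.1559]
```

>>> carry_out([
  [[0.79, -1, 0.05, 0, 0, -0.156], [0.79, -1, 0.05, 0, 0, -0.156], [0.79, -1, 0.05, 0, 0, -0.156], [0.79, -1, 0.05, 0, 0, -0.156], [0.79, -1, 0.05, 0, 0, -0.156]],
], hand=0, squeeze=50)

```text
clock: 2.22
eef_pos: [314.4, -360.1, 245.0]
tcp_rot: [3.141, -0.0, 0.606]
contact_force: [1.8, -0.5, 0.1]
opening: 1.001
```

```bash
python3 go.py 494.4 413.5 200
```

```text
pos [ 314.4 -360.1  245. ] open 1.001 clk 2.2 F [ 1.8 -0.5  0.1]
dist 796 rows 19.1
norm [ 1.     -0.9069  0.0764] scale 1.47 turn [ 0.0003 -0.0001 -0.0004]
```

>>> carry_out([
  [[1, -0.907, 0.076, 0, 0, 0], [1, -0.907, 0.076, 0, 0, 0], [1, -0.907, 0.076, 0, 0, 0], [1, -0.907, 0.076, 0, 0, 0], [1, -0.907, 0.076, 0, 0, 0]],
])

```text
clock: 2.63
eef_pos: [361.4, -157.5, 233.6]
tcp_rot: [3.141, -0.001, 0.606]
contact_force: [0.4, 0.2, -0.5]
opening: 0.999
```

>>> carry_out([
  [[1, -0.907, 0.076, 0, 0, 0], [1, -0.907, 0.076, 0, 0, 0], [1, -0.907, 0.076, 0, 0, 0], [1, -0.907, 0.076, 0, 0, 0], [1, -0.907, 0.076, 0, 0, 0]],
])

```text
clock: 3.05
eef_pos: [408.5, 45.6, 222.0]
tcp_rot: [3.141, -0.001, 0.606]
contact_force: [1.9, -0.3, 0.5]
opening: 0.999
```

>>> carry_out([
  [[1, -0.907, 0.076, 0, 0, 0], [1, -0.907, 0.076, 0, 0, 0], [1, -0.907, 0.076, 0, 0, 0], [1, -0.907, 0.076, 0, 0, 0], [1, -0.907, 0.076, 0, 0, 0]],
])

```text
clock: 3.47
eef_pos: [455.4, 248.4, 210.0]
tcp_rot: [3.141, -0.001, 0.607]
contact_force: [0.9, -0.5, 0.3]
opening: 1.0
```

```bash
python3 go.py 494.4 413.5 160
```

```text
pos [455.4 248.4 210. ] open 1.000 clk 3.5 F [ 0.9 -0.5  0.3]
dist 177 rows 4.2
norm [ 0.3152 -0.2836  0.1252] scale 1 turn [ 0.0001 -0.0005  0.0006]
```

>>> carry_out([
  [[0.315, -0.284, 0.125, 0, 0, 0], [0.315, -0.284, 0.125, 0, 0, 0], [0.315, -0.284, 0.125, 0, 0, 0], [0.315, -0.284, 0.125, 0, 0, 0], [0.315, -0.284, 0.125, 0, 0, 0]],
])

```text
clock: 3.88
eef_pos: [494.6, 416.1, 158.1]
tcp_rot: [-3.14, -0.001, 0.608]
contact_force: [-1.3, -1.0, 0.5]
opening: 1.0
```

```bash
python3 go.py 494.4 413.5 33
```

```text
pos [494.6 416.1 158.1] open 1.000 clk 3.9 F [-1.3 -1.   0.5]
dist 125 rows 3.0
norm [-0.0045  0.0054  0.3128] scale 1 turn [-0.0011 -0.001   0.0021]
```

>>> carry_out([
  [[-0.004, 0.005, 0.31, 0, 0, 0], [-0.004, 0.005, 0.31, 0, 0, 0], [-0.004, 0.005, 0.31, 0, 0, 0], [-0.004, 0.005, 0.31, 0, 0, 0], [-0.004, 0.005, 0.31, 0, 0, 0]],
])

```text
clock: 4.3
eef_pos: [492.8, 407.2, 34.5]
tcp_rot: [3.141, 0.005, 0.606]
contact_force: [0.0, -0.1, 0.9]
opening: 1.001
```

>>> carry_out([
  [[0, 0, 0, 0, 0, 0], [0, 0, 0, 0, 0, 0], [0, 0, 0, 0, 0, 0], [0, 0, 0, 0, 0, 0], [0, 0, 0, 0, 0, 0]],
], hand=1, squeeze=40)

```text
clock: 4.72
eef_pos: [495.9, 410.1, 39.8]
tcp_rot: [-3.141, -0.006, 0.606]
contact_force: [-0.4, -0.3, 5.9]
opening: 0.692
```

>>> carry_out([
  [[0, 0, 0, 0, 0, 0], [0, 0, 0, 0, 0, 0], [0, 0, 0, 0, 0, 0], [0, 0, 0, 0, 0, 0], [0, 0, 0, 0, 0, 0]],
])

```text
clock: 5.13
eef_pos: [495.9, 410.1, 39.8]
tcp_rot: [-3.141, -0.006, 0.606]
contact_force: [-1.2, -0.4, 6.2]
opening: 0.694
```

```bash
python3 go.py 494.4 413.5 180
```

```text
pos [495.9 410.1  39.8] open 0.694 clk 5.1 F [-1.2 -0.4  6.2]
dist 140 rows 3.4
norm [ 0.0038 -0.0093 -0.3505] scale 1 turn [-0.0005 -0.0053  0.0002]
```

>>> carry_out([
  [[0, 0, -0.1, 0, 0, 0], [0, 0, -0.25, 0, 0, 0], [0, 0, -0.35, 0, 0, 0], [0, 0, -0.35, 0, 0, 0], [0, 0, -0.35, 0, 0, 0]],
])

```text
clock: 5.55
eef_pos: [497.0, 410.9, 184.2]
tcp_rot: [-3.141, -0.012, 0.606]
contact_force: [0.5, -0.1, -1.4]
opening: 0.691
```

```bash
cat > look.py <<'E'
import sys; from rig import optics; import cv2
n,u,v,s,name=sys.argv[1],*map(int,sys.argv[2:5]),sys.argv[5]
f=optics.grab_frame(n); im=f["img"][max(0,v-s):v+s,max(0,u-s):u+s,::-1]
cv2.imwrite("pics/"+name,cv2.resize(im,None,fx=500/max(im.shape[:2]),fy=500/max(im.shape[:2]),interpolation=cv2.INTER_CUBIC))
E
python3 look.py scene 420 210 90 r1.png; python3 go.py 537.1 2.3 180
```

```text
pos [495.8 409.9 181. ] open 0.695 clk 5.6 F [ 0.3 -0.2 -3.4]
dist 410 rows 9.8
norm [-0.4956  0.8964 -0.0021] scale 1 turn [-0.0006 -0.0078  0.0001]
```

View pics/r1.png

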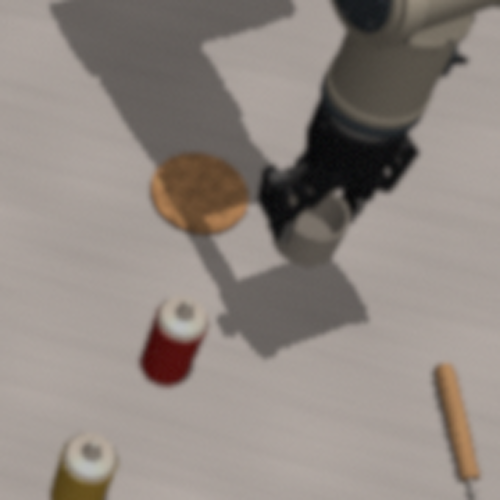

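>>> carry_out([
  [[-0.496, 0.896, 0, 0, 0, 0], [-0.496, 0.896, 0, 0, 0, 0], [-0.496, 0.896, 0, 0, 0, 0], [-0.496, 0.896, 0, 0, 0, 0], [-0.496, 0.896, 0, 0, 0, 0]],
])

```text
clock: 6.02
eef_pos: [514.0, 199.3, 175.4]
tcp_rot: [-3.141, 0.001, 0.607]
contact_force: [0.8, -0.5, -1.8]
opening: 0.694
```

```bash
python3 go.py 537.1 2.3 120
```

```text
pos [514.  199.3 175.4] open 0.694 clk 6.0 F [ 0.8 -0.5 -1.8]
dist 206 rows 4.9
norm [-0.2332  0.4375  0.1386] scale 1 turn [-0.0002  0.001   0.0007]
```

>>> carry_out([
  [[-0.233, 0.437, 0.138, 0, 0, 0], [-0.233, 0.437, 0.138, 0, 0, 0], [-0.233, 0.437, 0.138, 0, 0, 0], [-0.233, 0.437, 0.138, 0, 0, 0], [-0.233, 0.437, 0.138, 0, 0, 0]],
])

```text
clock: 6.43
eef_pos: [537.0, 2.4, 119.8]
tcp_rot: [-3.141, 0.001, 0.606]
contact_force: [0.5, -0.3, -1.1]
opening: 0.693
```

>>> carry_out([
  [[0, 0, 0, 0, 0, 0], [0, 0, 0, 0, 0, 0]],
])

```text
clock: 6.6
eef_pos: [536.9, 2.6, 119.6]
tcp_rot: [-3.14, 0.002, 0.602]
contact_force: [-0.4, 1.5, -1.6]
opening: 0.693
```

```bash
python3 go.py 537.1 2.3 58
```

```text
pos [536.9   2.6 119.6] open 0.693 clk 6.6 F [-0.4  1.5 -1.6]
dist 62 rows 1.5
norm [0.0003 0.0012 0.1541] scale 1 turn [-0.0013  0.0019 -0.0034]
```

Check the ramekin's actual position in hand before lowering.

>>> carry_out([
  [[0, 0, 0.07, 0, 0, 0], [0, 0, 0.13, 0, 0, 0], [0, 0, 0.145, 0, 0, 0], [0, 0, 0.15, 0, 0, 0], [0, 0, 0.15, 0, 0, 0]],
])

```text
clock: 7.02
eef_pos: [537.8, 5.4, 60.9]
tcp_rot: [-3.141, 0.001, 0.607]
contact_force: [0.4, 0.3, -0.8]
opening: 0.696
```

```bash
python3 look.py scene 282 205 60 r2.png;  python3 look.py top 277 218 70 r2t.png; python3 go.py 537.1 2.3 52; cat > w.py <<'E'
import sys; from rig import optics,nets; from h import *
t,h,rad=sys.argv[1],float(sys.argv[2]),float(sys.argv[3])
for n in("scene","top"):
    f=optics.grab_frame(n); L=nets.trace(t,n)
    if not L: print(n,"none"); continue
    P,uv=cloud(f,L[0]["mask"]); Z=P[:,2]; z=np.percentile(Z,98)
    T=P[abs(Z-h)<7]
    print(n,"conf %.2f z2 %.1f z98 %.1f n %d"%(L[0]["confidence"],np.percentile(Z,2),z,len(T)),"fit",circ(T,rad) if len(T)>6 else 0,"mid",((T[:,:2].max(0)+T[:,:2].min(0))/2).round(1) if len(T) else 0,
     "tip",[(d["point"].round(1) if hasattr(d["point"],"round") else np.round(d["point"],1)) for d in nets.tip_of(t,n)[:1]])
E
python3 w.py ramekin 57 28
```

```text
pos [538.7   5.1  61.9] open 0.695 clk 7.1 F [ 1.   0.1 -1.9]
dist 10 rows 0.2
norm [-0.0074  0.0035  0.0247] scale 1 turn [ 0.0008 -0.0012  0.0008]
scene conf 0.71 z2 20.9 z98 69.1 n 85 fit (array([539.90028661,   8.48989819]), np.float64(1.9324884989984092)) mid [540.4  10.8] tip [array([538.3,  -0.6,  18.7])]
top none
```

View pics/r2.png

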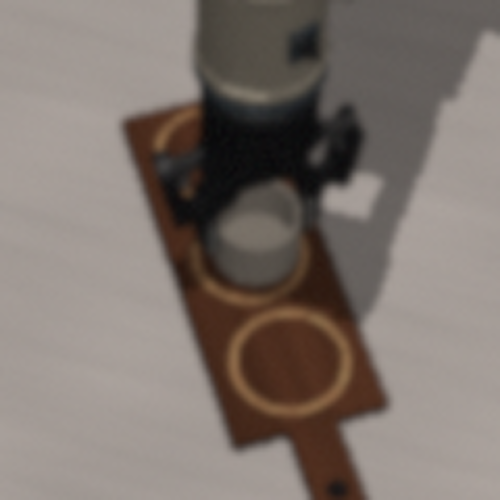

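View pics/r2t.png

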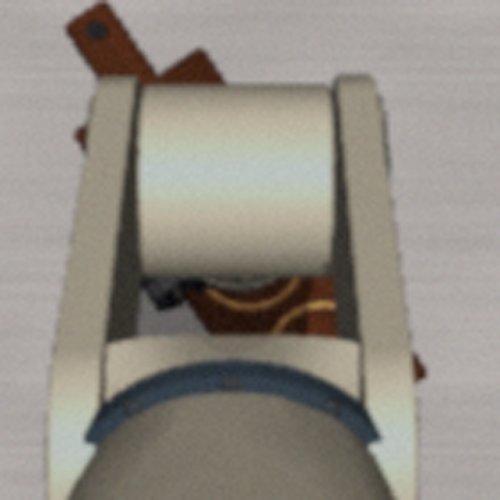

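>>> carry_out([
  [[-0.007, 0.003, 0.01, 0, 0, 0], [-0.007, 0.003, 0.018, 0, 0, 0], [-0.007, 0.003, 0.024, 0, 0, 0], [-0.007, 0.003, 0.026, 0, 0, 0], [-0.007, 0.003, 0.026, 0, 0, 0]],
])

```text
clock: 7.78
eef_pos: [536.0, 1.7, 51.7]
tcp_rot: [-3.141, 0.001, 0.606]
contact_force: [-8.7, -2.3, 23.9]
opening: 0.694
```

```bash
python3 go.py 537.1 2.3 50;python3 w.py ramekin 57 28;  python3 go.py 537.1 2.3 50
```

```text
pos [536.    1.7  51.7] open 0.694 clk 7.8 F [-8.7 -2.3 23.9]
dist 2 rows 0.1
norm [0.0032 0.0003 0.0042] scale 1 turn [-0.0003  0.0009  0.    ]
scene conf 0.86 z2 11.7 z98 56.7 n 42 fit (array([537.09451613,   4.18644161]), np.float64(1.839777135639556)) mid [539.3   9.6] tip [array([537.1,  -2.7,   9.1])]
top none
pos [536.    1.7  51.7] open 0.686 clk 8.0 F [-8.6 -1.9 24.4]
dist 2 rows 0.1
norm [0.0032 0.0004 0.0042] scale 1 turn [-0.0002  0.0008  0.0001]
```

>>> carry_out([
  [[0, 0, -0.004, 0, 0, 0], [0, 0, -0.004, 0, 0, 0], [0, 0, -0.004, 0, 0, 0], [0, 0, -0.004, 0, 0, 0], [0, 0, -0.004, 0, 0, 0]],
], hand=0)

```text
clock: 8.45
eef_pos: [536.3, 2.0, 51.7]
tcp_rot: [-3.141, 0.0, 0.606]
contact_force: [0.2, 0.2, 0.5]
opening: 0.999
```

>>> carry_out([
  [[0, 0, -0.1, 0, 0, 0], [0, 0, -0.2, 0, 0, 0], [0, 0, -0.3, 0, 0, 0], [0, 0, -0.35, 0, 0, 0], [0, 0, -0.35, 0, 0, 0]],
])

```text
clock: 8.87
eef_pos: [539.2, 2.0, 196.8]
tcp_rot: [3.137, -0.007, 0.606]
contact_force: [-0.4, -0.8, -0.7]
opening: 0.999
```

```bash
python3 go.py 610.5 -313.3 150; python3 look.py scene 282 205 60 r3.png;python3 w.py ramekin 57 28
```

```text
pos [539.2   2.  196.8] open 0.999 clk 8.9 F [-0.4 -0.8 -0.7]
dist 327 rows 7.8
norm [-0.3035  0.7488  0.1185] scale 1 turn [ 0.0044 -0.0064  0.0002]
scene conf 0.87 z2 11.4 z98 56.9 n 76 fit (array([537.31477687,   4.84329902]), np.float64(1.620151629043743)) mid [538.9   5. ] tip [array([536. ,  -3.5,  11.6])]
top none
```

View pics/r3.png

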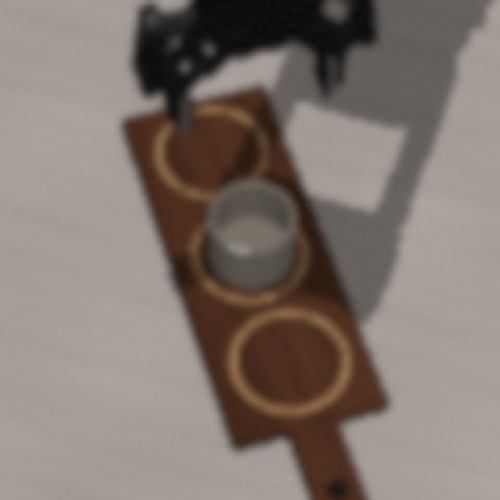

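>>> carry_out([
  [[-0.303, 0.749, 0.11, 0, 0, 0], [-0.303, 0.749, 0.11, 0, 0, 0], [-0.303, 0.749, 0.11, 0, 0, 0], [-0.303, 0.749, 0.11, 0, 0, 0], [-0.303, 0.749, 0.11, 0, 0, 0]],
])

```text
clock: 9.58
eef_pos: [581.3, -201.0, 162.1]
tcp_rot: [-3.14, 0.001, 0.606]
contact_force: [0.7, 0.4, -0.1]
opening: 0.999
```

```bash
python3 go.py 610.5 -313.3 120;
```

```text
pos [ 581.3 -201.   162.1] open 0.999 clk 9.6 F [ 0.7  0.4 -0.1]
dist 123 rows 3.0
norm [-0.0998  0.2724  0.1049] scale 1 turn [-0.0018  0.0012  0.0004]
```

>>> carry_out([
  [[-0.1, 0.272, 0.105, 0, 0, 0], [-0.1, 0.272, 0.105, 0, 0, 0], [-0.1, 0.272, 0.105, 0, 0, 0], [-0.1, 0.272, 0.105, 0, 0, 0], [-0.1, 0.272, 0.105, 0, 0, 0]],
])

```text
clock: 10.0
eef_pos: [609.6, -312.9, 118.8]
tcp_rot: [-3.138, 0.002, 0.603]
contact_force: [0.0, 0.4, -0.1]
opening: 1.002
```

```bash
python3 w.py ramekin 57 28; python3 w.py lid 10 33; python3 w.py lid 36 11; python3 go.py 610.5 -313.3 37
```

```text
scene conf 0.64 z2 9.4 z98 57.9 n 104 fit (array([536.85108686,   4.69510231]), np.float64(1.7129490580534203)) mid [536.1   4.3] tip [array([534. ,  -1.3,   7.2])]
top conf 0.57 z2 13.2 z98 60.0 n 126 fit (array([536.19376826,   4.46080153]), np.float64(1.1803440641025726)) mid [536.3   5.1] tip [array([541.5,   5.1,  12.5])]
scene conf 0.71 z2 2.7 z98 37.0 n 258 fit (array([ 600.40392471, -319.98661801]), np.float64(8.01424664727607)) mid [ 607.8 -313.4] tip [array([ 608.9, -316.3,    0.8])]
top conf 0.71 z2 6.5 z98 15.2 n 151 fit (array([ 614.66178864, -326.77785002]), np.float64(6.260861473877341)) mid [ 612.5 -309.8] tip [array([ 6.040e+02, -3.179e+02,  3.000e-01])]
scene conf 0.87 z2 -3.4 z98 35.2 n 41 fit (array([ 611.39165193, -313.23339348]), np.float64(2.5520834080559016)) mid [ 610.6 -313.1] tip [array([ 608.2, -318. ,    1.4])]
top conf 0.61 z2 0.8 z98 177.6 n 0 fit 0 mid 0 tip [array([ 605.4, -320. ,    1.4])]
pos [ 610.8 -311.6  121.8] open 0.998 clk 10.9 F [0.7 0.  0. ]
dist 85 rows 2.0
norm [-0.0031  0.003   0.2121] scale 1 turn [-0.0001  0.0001  0.0001]
```

>>> carry_out([
  [[-0.003, 0.003, 0.1, 0, 0, 0], [-0.003, 0.003, 0.18, 0, 0, 0], [-0.003, 0.003, 0.211, 0, 0, 0], [-0.003, 0.003, 0.211, 0, 0, 0], [-0.003, 0.003, 0.211, 0, 0, 0]],
])

```text
clock: 11.32
eef_pos: [610.5, -313.2, 37.4]
tcp_rot: [-3.141, 0.0, 0.606]
contact_force: [-0.2, 0.1, 0.8]
opening: 0.998
```

```bash
python3 go.py 610.5 -313.3 37;python3 look.py scene 170 195 50 l1.png;  python3 go.py 610.5 -313.3 37
```

```text
pos [ 610.5 -313.2   37.4] open 0.998 clk 11.3 F [-0.2  0.1  0.8]
dist 0 rows 0.0
norm [-0.0002  0.0002  0.0011] scale 1 turn [-0.0009  0.0004  0.0001]
pos [ 611.4 -313.6   38.7] open 0.998 clk 11.4 F [-0.6 -0.4  0.7]
dist 2 rows 0.0
norm [-0.0013 -0.002   0.0042] scale 1 turn [ 0.001  -0.0006  0.0001]
```

View pics/l1.png

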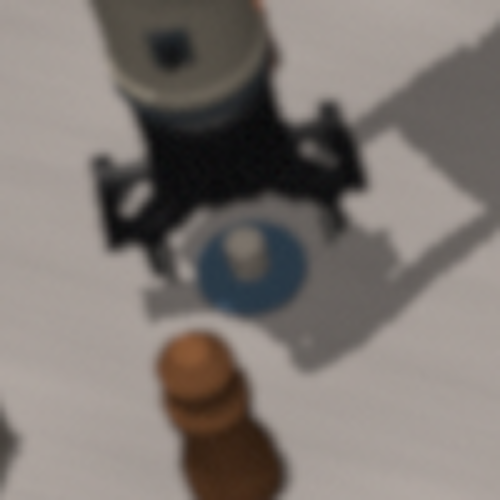

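>>> carry_out([
  [[0, 0, 0, 0, 0, 0], [0, 0, 0, 0, 0, 0], [0, 0, 0, 0, 0, 0], [0, 0, 0, 0, 0, 0], [0, 0, 0, 0, 0, 0]],
], hand=1, squeeze=35)

```text
clock: 11.78
eef_pos: [610.9, -313.4, 38.1]
tcp_rot: [3.141, -0.0, 0.606]
contact_force: [2.0, -3.2, 0.6]
opening: 0.301
```

>>> carry_out([
  [[0, 0, 0, 0, 0, 0], [0, 0, 0, 0, 0, 0], [0, 0, 0, 0, 0, 0], [0, 0, 0, 0, 0, 0], [0, 0, 0, 0, 0, 0]],
])

```text
clock: 12.2
eef_pos: [610.9, -313.4, 38.2]
tcp_rot: [3.141, -0.0, 0.606]
contact_force: [-0.6, 0.5, 6.0]
opening: 0.241
```

```bash
python3 go.py 610.5 -313.3 150;python3 look.py scene 170 195 50 l2.png
```

```text
pos [ 610.9 -313.4   38.2] open 0.241 clk 12.2 F [-0.6  0.5  6. ]
dist 112 rows 2.7
norm [-0.0006 -0.0005 -0.2795] scale 1 turn [ 0.0006 -0.0003  0.0002]
```

View pics/l2.png

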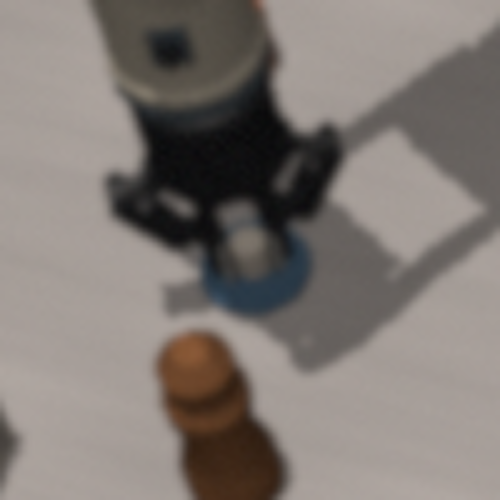

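>>> carry_out([
  [[0, 0, -0.08, 0, 0, 0], [0, 0, -0.18, 0, 0, 0], [0, 0, -0.25, 0, 0, 0], [0, 0, -0.28, 0, 0, 0], [0, 0, -0.28, 0, 0, 0]],
])

```text
clock: 12.67
eef_pos: [612.3, -314.1, 152.9]
tcp_rot: [3.137, -0.003, 0.606]
contact_force: [-0.3, -0.7, -1.0]
opening: 0.244
```

```bash
python3 go.py 536.8 3.7 140;python3 look.py scene 170 180 50 l3.png
```

```text
pos [ 612.3 -314.1  152.9] open 0.244 clk 12.7 F [-0.3 -0.7 -1. ]
dist 327 rows 7.8
norm [ 0.2975 -0.7606  0.0293] scale 1 turn [ 0.0047 -0.0025  0.0002]
```

View pics/l3.png

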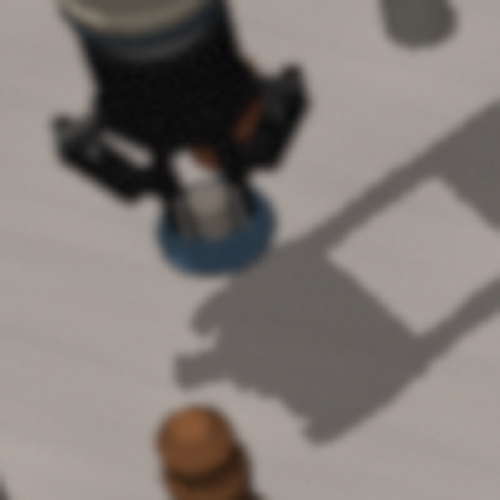

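Lid held level. Carry over.

>>> carry_out([
  [[0.297, -0.76, 0.02, 0, 0, 0], [0.297, -0.76, 0.02, 0, 0, 0], [0.297, -0.76, 0.02, 0, 0, 0], [0.297, -0.76, 0.02, 0, 0, 0], [0.297, -0.76, 0.02, 0, 0, 0]],
])

```text
clock: 13.13
eef_pos: [559.9, -108.8, 141.7]
tcp_rot: [-3.139, 0.003, 0.606]
contact_force: [1.2, 1.0, -0.7]
opening: 0.242
```

```bash
python3 go.py 536.8 3.7 125
```

```text
pos [ 559.9 -108.8  141.7] open 0.242 clk 13.1 F [ 1.2  1.  -0.7]
dist 116 rows 2.8
norm [ 0.1127 -0.2639  0.0421] scale 1 turn [-0.0029  0.0027 -0.0005]
```

>>> carry_out([
  [[0.113, -0.264, 0.02, 0, 0, 0], [0.113, -0.264, 0.03, 0, 0, 0], [0.113, -0.264, 0.04, 0, 0, 0], [0.113, -0.264, 0.042, 0, 0, 0], [0.113, -0.264, 0.042, 0, 0, 0]],
])

```text
clock: 13.55
eef_pos: [537.2, 3.4, 125.1]
tcp_rot: [-3.139, 0.004, 0.609]
contact_force: [-0.1, -0.9, -0.7]
opening: 0.243
```

>>> carry_out([
  [[0, 0, 0, 0, 0, 0], [0, 0, 0, 0, 0, 0]],
])

```text
clock: 13.72
eef_pos: [539.3, 1.0, 126.8]
tcp_rot: [-3.141, 0.001, 0.605]
contact_force: [0.4, 0.2, -0.2]
opening: 0.243
```

```bash
python3 go.py 536.8 3.7 94; python3 look.py scene 282 200 50 l4.png; python3 w.py lid 95 33;python3 go.py 536.8 3.7 94;
```

```text
pos [539.3   1.  126.8] open 0.243 clk 13.7 F [ 0.4  0.2 -0.2]
dist 33 rows 0.8
norm [-0.0011 -0.0091  0.082 ] scale 1 turn [-0.0004  0.0009 -0.0006]
scene conf 0.65 z2 14.1 z98 131.5 n 197 fit (array([527.36616856,  -2.53227068]), np.float64(6.903861578991197)) mid [537.4   2.7] tip [array([5.329e+02, 5.000e-01, 8.900e+01])]
top none
pos [539.5   1.2 127.6] open 0.245 clk 14.0 F [-0.5 -0.8 -0.7]
dist 34 rows 0.8
norm [-0.0021 -0.009   0.0841] scale 1 turn [ 0.0001 -0.0002 -0.001 ]
```

View pics/l4.png

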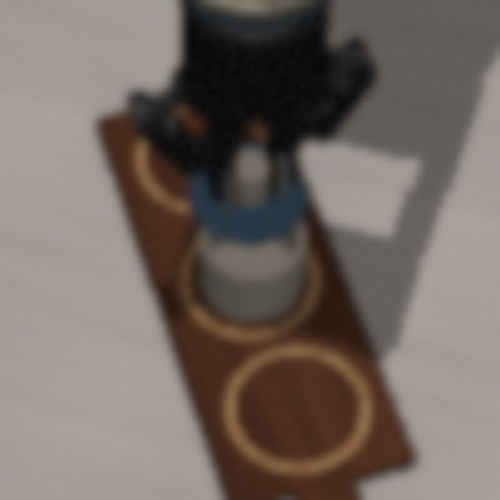

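>>> carry_out([
  [[-0.002, -0.009, 0.03, 0, 0, 0], [-0.002, -0.009, 0.055, 0, 0, 0], [-0.002, -0.009, 0.07, 0, 0, 0], [-0.002, -0.009, 0.075, 0, 0, 0], [-0.002, -0.009, 0.075, 0, 0, 0]],
])

```text
clock: 14.43
eef_pos: [536.3, 4.3, 96.9]
tcp_rot: [-3.141, 0.001, 0.606]
contact_force: [0.1, 0.8, -0.8]
opening: 0.241
```

```bash
python3 go.py 536.8 3.7 90; python3 look.py scene 282 200 50 l5.png; python3 go.py 536.8 3.7 90
```

```text
pos [536.3   4.3  96.9] open 0.241 clk 14.4 F [ 0.1  0.8 -0.8]
dist 7 rows 0.2
norm [0.0003 0.0019 0.0172] scale 1 turn [-0.0007  0.0011  0.    ]
pos [536.6   4.3  97.3] open 0.243 clk 14.5 F [-0.5 -0.1 -0.8]
dist 7 rows 0.2
norm [-0.0005  0.0015  0.0184] scale 1 turn [-0.0003  0.0005  0.0001]
```

View pics/l5.png

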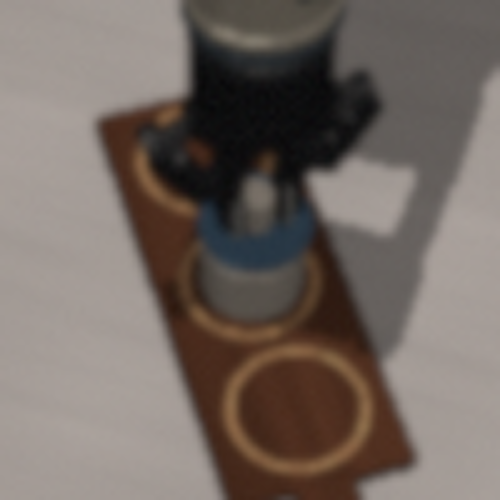

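>>> carry_out([
  [[0, 0.001, 0.006, 0, 0, 0], [0, 0.001, 0.012, 0, 0, 0], [0, 0.001, 0.018, 0, 0, 0], [0, 0.001, 0.018, 0, 0, 0], [0, 0.001, 0.018, 0, 0, 0]],
])

```text
clock: 14.9
eef_pos: [536.9, 4.1, 90.4]
tcp_rot: [-3.142, 0.0, 0.606]
contact_force: [0.6, 0.5, -1.3]
opening: 0.237
```

```bash
python3 go.py 536.8 3.7 90
```

```text
pos [536.9   4.1  90.4] open 0.237 clk 14.9 F [ 0.6  0.5 -1.3]
dist 1 rows 0.0
norm [-0.0007  0.0007  0.0009] scale 1 turn [-0.      0.      0.0002]
```

>>> carry_out([
  [[0, 0, 0.003, 0, 0, 0], [0, 0, 0.005, 0, 0, 0], [0, 0, 0.005, 0, 0, 0]],
])

```text
clock: 15.15
eef_pos: [537.0, 4.1, 90.1]
tcp_rot: [3.141, -0.0, 0.606]
contact_force: [-7.0, 0.2, 21.6]
opening: 0.238
```

>>> carry_out([
  [[0, 0, 0, 0, 0, 0], [0, 0, 0, 0, 0, 0], [0, 0, 0, 0, 0, 0], [0, 0, 0, 0, 0, 0], [0, 0, 0, 0, 0, 0]],
], hand=0)

```text
clock: 15.57
eef_pos: [536.8, 4.1, 88.2]
tcp_rot: [-3.141, 0.0, 0.606]
contact_force: [0.4, -0.1, 0.6]
opening: 0.93
```

>>> carry_out([
  [[0, 0, 0, 0, 0, 0], [0, 0, -0.1, 0, 0, 0], [0, 0, -0.2, 0, 0, 0], [0, 0, -0.2, 0, 0, 0], [0, 0, -0.2, 0, 0, 0]],
])

```text
clock: 15.98
eef_pos: [538.5, 4.1, 170.6]
tcp_rot: [3.139, -0.004, 0.606]
contact_force: [-0.5, -0.5, -0.9]
opening: 0.999
```

```bash
python3 go.py 583 325 190; python3 look.py scene 282 200 50 l6.png; python3 w.py lid 62 33; python3 w.py lid 88 11
```

```text
pos [538.5   4.1 170.6] open 0.999 clk 16.0 F [-0.5 -0.5 -0.9]
dist 325 rows 7.8
norm [ 0.5488 -0.5958 -0.048 ] scale 1 turn [ 0.0026 -0.0037  0.0002]
scene conf 0.82 z2 54.2 z98 88.3 n 271 fit (array([523.83671251,   1.45410683]), np.float64(8.288521553530359)) mid [534.9   5.2] tip []
top conf 0.60 z2 12.9 z98 157.2 n 75 fit (array([539.93205444,   6.11730915]), np.float64(2.6907247988423664)) mid [509.8   3.7] tip [array([527.5,   2.8,  55. ])]
scene conf 0.57 z2 52.4 z98 87.3 n 42 fit (array([535.54143062,   5.48698302]), np.float64(2.6863715075376486)) mid [535.1   4.6] tip [array([530.9,   2.5,  51. ])]
top conf 0.52 z2 59.2 z98 281.6 n 0 fit 0 mid 0 tip [array([529.5,   4.3,  51.4])]
```

View pics/l6.png

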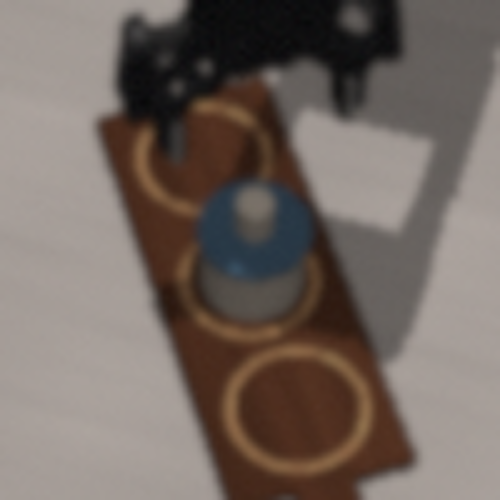

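>>> carry_out([
  [[0.549, -0.596, -0.048, 0, 0, 0], [0.549, -0.596, -0.048, 0, 0, 0], [0.549, -0.596, -0.048, 0, 0, 0], [0.549, -0.596, -0.048, 0, 0, 0], [0.549, -0.596, -0.048, 0, 0, 0]],
])

```text
clock: 17.05
eef_pos: [565.6, 212.0, 180.9]
tcp_rot: [3.141, -0.0, 0.606]
contact_force: [1.6, 0.4, 0.9]
opening: 1.0
```

```bash
python3 go.py 583 325 190
```

```text
pos [565.6 212.  180.9] open 1.000 clk 17.1 F [1.6 0.4 0.9]
dist 115 rows 2.8
norm [ 0.1968 -0.2075 -0.0226] scale 1 turn [ 0.0001 -0.0003 -0.0002]
```

>>> carry_out([
  [[0.197, -0.207, -0.02, 0, 0, 0], [0.197, -0.207, -0.02, 0, 0, 0], [0.197, -0.207, -0.02, 0, 0, 0], [0.197, -0.207, -0.02, 0, 0, 0], [0.197, -0.207, -0.02, 0, 0, 0]],
])

```text
clock: 17.47
eef_pos: [582.9, 324.7, 188.4]
tcp_rot: [3.142, -0.0, 0.609]
contact_force: [-0.2, -0.3, -0.3]
opening: 0.999
```

>>> carry_out([
  [[0, 0, 0, 0, 0, 0], [0, 0, 0, 0, 0, 0]],
])

```text
clock: 17.63
eef_pos: [582.8, 321.7, 188.4]
tcp_rot: [3.141, 0.001, 0.605]
contact_force: [-1.7, -1.2, -0.3]
opening: 0.997
```

```bash
python3 look.py scene 395 230 60 b1.png; python3 go.py 583 325 86
```

```text
pos [583.  321.6 188.5] open 0.999 clk 17.7 F [-0.4 -0.1  0.4]
dist 103 rows 2.5
norm [ 0.0051 -0.007   0.2563] scale 1 turn [ 0.0001  0.0008 -0.001 ]
```

View pics/b1.png

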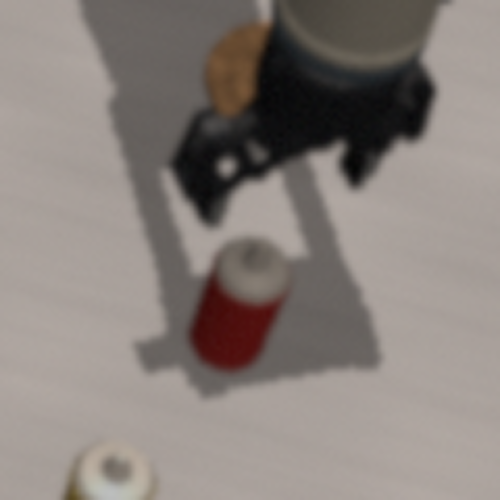

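>>> carry_out([
  [[0.004, -0.005, 0.1, 0, 0, 0], [0.004, -0.005, 0.19, 0, 0, 0], [0.004, -0.005, 0.24, 0, 0, 0], [0.004, -0.005, 0.256, 0, 0, 0], [0.004, -0.005, 0.256, 0, 0, 0]],
])

```text
clock: 18.1
eef_pos: [582.4, 324.0, 84.6]
tcp_rot: [-3.141, 0.003, 0.605]
contact_force: [-1.3, 0.1, 1.5]
opening: 1.003
```

>>> carry_out([
  [[0, 0, 0, 0, 0, 0], [0, 0, 0, 0, 0, 0], [0, 0, 0, 0, 0, 0]],
])

```text
clock: 18.35
eef_pos: [584.5, 326.0, 88.3]
tcp_rot: [3.141, -0.003, 0.606]
contact_force: [0.0, -0.6, 0.1]
opening: 0.995
```

```bash
python3 look.py scene 395 230 60 b2.png; python3 go.py 583 325 85
```

```text
pos [584.3 326.   88.1] open 1.004 clk 18.4 F [ 0.1  0.5 -0.6]
dist 4 rows 0.1
norm [-0.004   0.0002  0.0078] scale 1 turn [ 0.0002 -0.0026  0.    ]
```

View pics/b2.png

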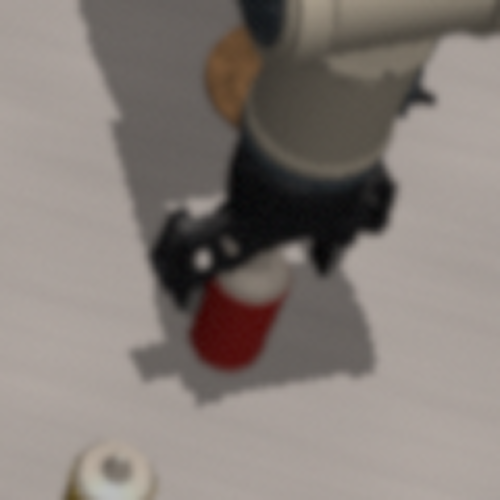

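>>> carry_out([
  [[-0.003, 0, 0.009, 0, 0, 0], [-0.003, 0, 0.009, 0, 0, 0], [-0.003, 0, 0.009, 0, 0, 0]],
])

```text
clock: 18.65
eef_pos: [582.1, 324.8, 82.8]
tcp_rot: [-3.142, 0.0, 0.606]
contact_force: [0.2, -0.1, -0.3]
opening: 1.001
```

>>> carry_out([
  [[0, 0, 0, 0, 0, 0], [0, 0, 0, 0, 0, 0], [0, 0, 0, 0, 0, 0], [0, 0, 0, 0, 0, 0], [0, 0, 0, 0, 0, 0]],
], hand=1, squeeze=40)

```text
clock: 19.07
eef_pos: [582.5, 324.9, 82.9]
tcp_rot: [3.142, -0.0, 0.606]
contact_force: [-0.2, -1.1, 2.8]
opening: 0.578
```

>>> carry_out([
  [[0, 0, 0, 0, 0, 0], [0, 0, 0, 0, 0, 0], [0, 0, 0, 0, 0, 0], [0, 0, 0, 0, 0, 0]],
])

```text
clock: 19.4
eef_pos: [582.5, 324.9, 82.9]
tcp_rot: [3.142, -0.0, 0.606]
contact_force: [0.0, -0.9, 4.2]
opening: 0.571
```

>>> carry_out([
  [[0, 0, -0.08, 0, 0, 0], [0, 0, -0.15, 0, 0, 0], [0, 0, -0.19, 0, 0, 0], [0, 0, -0.2, 0, 0, 0], [0, 0, -0.2, 0, 0, 0]],
])

```text
clock: 19.82
eef_pos: [582.6, 325.1, 163.4]
tcp_rot: [3.141, -0.002, 0.606]
contact_force: [0.1, 0.5, -3.2]
opening: 0.575
```

```bash
python3 look.py scene 395 220 60 b3.png; python3 go.py 611 54 150
```

```text
pos [581.9 324.7 162. ] open 0.574 clk 19.9 F [-0.8 -0.2 -2.2]
dist 273 rows 6.5
norm [-0.3259  0.5977  0.0302] scale 1 turn [-0.0001  0.0005  0.0002]
```

View pics/b3.png

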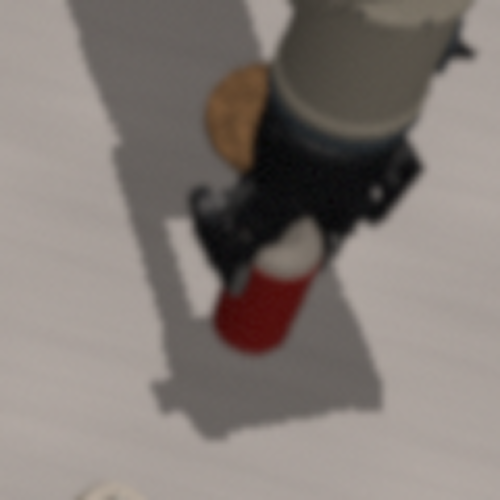

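>>> carry_out([
  [[-0.326, 0.598, 0.02, 0, 0, 0], [-0.326, 0.598, 0.02, 0, 0, 0], [-0.326, 0.598, 0.02, 0, 0, 0], [-0.326, 0.598, 0.02, 0, 0, 0], [-0.326, 0.598, 0.02, 0, 0, 0]],
])

```text
clock: 20.28
eef_pos: [603.1, 115.9, 154.3]
tcp_rot: [-3.14, 0.003, 0.607]
contact_force: [0.1, 0.1, -1.8]
opening: 0.575
```

```bash
python3 go.py 611 54 135
```

```text
pos [603.1 115.9 154.3] open 0.575 clk 20.3 F [ 0.1  0.1 -1.8]
dist 65 rows 1.6
norm [-0.0718  0.1384  0.0482] scale 1 turn [-0.0013  0.0029  0.0007]
```

>>> carry_out([
  [[-0.05, 0.09, 0.03, 0, 0, 0], [-0.072, 0.138, 0.048, 0, 0, 0], [-0.072, 0.138, 0.048, 0, 0, 0], [-0.072, 0.138, 0.048, 0, 0, 0], [-0.072, 0.138, 0.048, 0, 0, 0]],
])

```text
clock: 20.7
eef_pos: [611.5, 56.3, 136.0]
tcp_rot: [-3.14, 0.002, 0.606]
contact_force: [0.5, -0.1, -2.1]
opening: 0.575
```

>>> carry_out([
  [[0, 0, 0, 0, 0, 0], [0, 0, 0, 0, 0, 0], [0, 0, 0, 0, 0, 0]],
])

```text
clock: 20.95
eef_pos: [612.3, 57.1, 137.5]
tcp_rot: [3.142, -0.0, 0.608]
contact_force: [-0.4, 0.0, -1.2]
opening: 0.575
```

```bash
python3 look.py scene 290 200 60 b4.png; python3 go.py 611 54 98
```

```text
pos [612.3  57.  137.5] open 0.573 clk 21.0 F [ 0.3  0.4 -2.1]
dist 40 rows 1.0
norm [-0.0071  0.0043  0.0988] scale 1 turn [ 0.0001 -0.0002  0.0014]
```

View pics/b4.png

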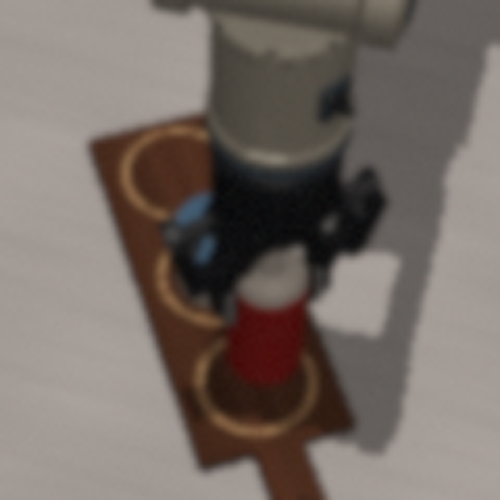

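>>> carry_out([
  [[-0.005, 0.004, 0.04, 0, 0, 0], [-0.005, 0.004, 0.07, 0, 0, 0], [-0.005, 0.004, 0.09, 0, 0, 0], [-0.005, 0.004, 0.098, 0, 0, 0], [-0.005, 0.004, 0.098, 0, 0, 0]],
])

```text
clock: 21.42
eef_pos: [610.9, 53.7, 97.0]
tcp_rot: [-3.141, 0.002, 0.606]
contact_force: [0.7, -0.2, -1.4]
opening: 0.571
```

>>> carry_out([
  [[0, 0, 0, 0, 0, 0], [0, 0, 0, 0, 0, 0], [0, 0, 0, 0, 0, 0]],
])

```text
clock: 21.67
eef_pos: [612.1, 53.6, 98.8]
tcp_rot: [3.141, -0.001, 0.606]
contact_force: [-0.1, 0.0, -2.3]
opening: 0.565
```

```bash
python3 go.py 611 54 94
```

```text
pos [612.1  53.6  98.8] open 0.565 clk 21.7 F [-0.1  0.  -2.3]
dist 5 rows 0.1
norm [-0.0017 -0.0022  0.0119] scale 1 turn [ 0.0005 -0.0008  0.0002]
```

>>> carry_out([
  [[-0.002, -0.001, 0.004, 0, 0, 0], [-0.002, -0.001, 0.008, 0, 0, 0], [-0.002, -0.001, 0.01, 0, 0, 0], [-0.002, -0.001, 0.01, 0, 0, 0]],
])

```text
clock: 22.0
eef_pos: [611.0, 53.5, 94.9]
tcp_rot: [3.141, -0.001, 0.606]
contact_force: [-2.2, -1.0, 4.7]
opening: 0.573
```

```bash
python3 go.py 611 54 94
```

```text
pos [611.   53.5  94.9] open 0.573 clk 22.0 F [-2.2 -1.   4.7]
dist 1 rows 0.0
norm [ 0.0006 -0.001   0.0023] scale 1 turn [ 0.0002 -0.0006  0.0001]
```

Contact. Release and rise above the nozzle.

>>> carry_out([
  [[0, 0, 0, 0, 0, 0], [0, 0, 0, 0, 0, 0], [0, 0, 0, 0, 0, 0], [0, 0, 0, 0, 0, 0], [0, 0, 0, 0, 0, 0]],
], hand=0)

```text
clock: 22.42
eef_pos: [610.7, 53.5, 94.1]
tcp_rot: [-3.142, -0.0, 0.606]
contact_force: [-0.2, 0.2, 0.7]
opening: 1.001
```

>>> carry_out([
  [[0, 0, -0.06, 0, 0, 0], [0, 0, -0.14, 0, 0, 0], [0, 0, -0.22, 0, 0, 0], [0, 0, -0.25, 0, 0, 0], [0, 0, -0.25, 0, 0, 0]],
])

```text
clock: 22.83
eef_pos: [612.8, 53.7, 197.8]
tcp_rot: [3.139, -0.005, 0.606]
contact_force: [0.4, -1.4, -0.0]
opening: 0.998
```

```bash
python3 look.py scene 290 200 60 b5.png; python3 go.py 351 -315.8 190
```

```text
pos [611.6  53.6 195.6] open 0.997 clk 22.9 F [ 0.  -0.6 -0.1]
dist 452 rows 10.8
norm [-1.      0.3651  0.011 ] scale 1.06 turn [ 0.0015 -0.0026  0.0002]
```

View pics/b5.png

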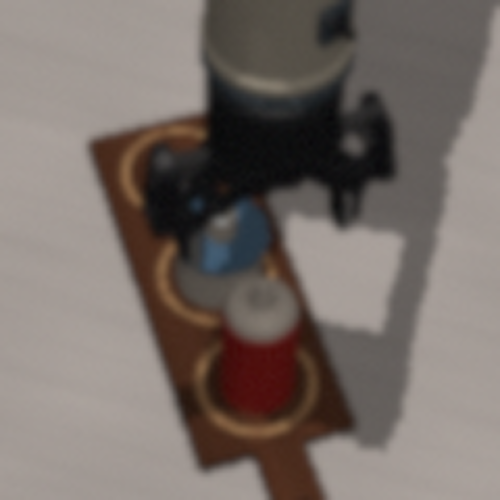

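>>> carry_out([
  [[-1, 0.365, 0.01, 0, 0, 0], [-1, 0.365, 0.01, 0, 0, 0], [-1, 0.365, 0.01, 0, 0, 0], [-1, 0.365, 0.01, 0, 0, 0], [-1, 0.365, 0.01, 0, 0, 0]],
])

```text
clock: 23.3
eef_pos: [488.1, -117.6, 190.4]
tcp_rot: [-3.14, 0.002, 0.607]
contact_force: [0.4, -0.1, -0.5]
opening: 1.001
```

>>> carry_out([
  [[-1, 0.365, 0.01, 0, 0, 0], [-1, 0.365, 0.01, 0, 0, 0], [-1, 0.365, 0.01, 0, 0, 0], [-1, 0.365, 0.01, 0, 0, 0]],
])

```text
clock: 23.63
eef_pos: [392.1, -253.5, 189.1]
tcp_rot: [-3.139, 0.001, 0.606]
contact_force: [0.8, -0.4, 0.0]
opening: 1.0
```

```bash
python3 go.py 351 -315.8 150
```

```text
pos [ 392.1 -253.5  189.1] open 1.000 clk 23.6 F [ 0.8 -0.4  0. ]
dist 84 rows 2.0
norm [-0.1731  0.0696  0.0977] scale 1 turn [-0.0022  0.0009  0.0005]
```

>>> carry_out([
  [[-0.08, 0.03, 0.04, 0, 0, 0], [-0.173, 0.07, 0.098, 0, 0, 0], [-0.173, 0.07, 0.098, 0, 0, 0], [-0.173, 0.07, 0.098, 0, 0, 0], [-0.173, 0.07, 0.098, 0, 0, 0]],
])

```text
clock: 24.05
eef_pos: [352.9, -314.7, 150.4]
tcp_rot: [-3.139, 0.0, 0.605]
contact_force: [-0.8, 0.4, 0.2]
opening: 1.0
```

>>> carry_out([
  [[0, 0, 0, 0, 0, 0], [0, 0, 0, 0, 0, 0]],
])

```text
clock: 24.22
eef_pos: [354.4, -314.5, 151.7]
tcp_rot: [3.141, -0.0, 0.608]
contact_force: [-0.1, 0.4, 0.6]
opening: 1.0
```

```bash
python3 go.py 351 -315.8 54; python3 w.py shaker 76 22; python3 look.py scene 200 120 50 s1.png
```

```text
pos [ 354.4 -314.5  151.7] open 1.000 clk 24.2 F [-0.1  0.4  0.6]
dist 98 rows 2.3
norm [-0.0089 -0.0022  0.2443] scale 1 turn [ 0.0003 -0.0003  0.0017]
scene conf 0.60 z2 -0.8 z98 76.4 n 95 fit (array([ 366.75835263, -310.99061325]), np.float64(8.884565623399958)) mid [ 351.4 -314.1] tip [array([ 345.4, -316.4,   -1.5])]
top none
```

View pics/s1.png

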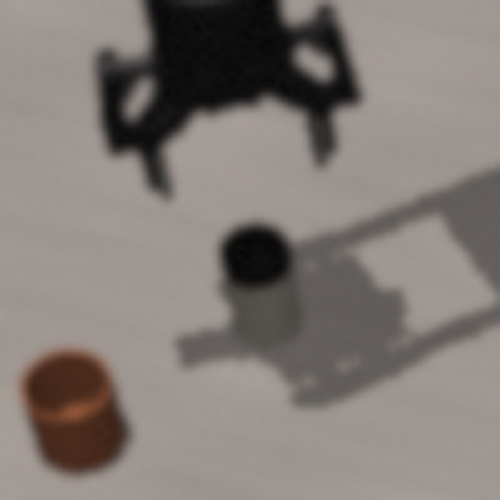

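>>> carry_out([
  [[-0.008, -0.002, 0.09, 0, 0, 0], [-0.008, -0.002, 0.18, 0, 0, 0], [-0.008, -0.002, 0.23, 0, 0, 0], [-0.008, -0.002, 0.243, 0, 0, 0], [-0.008, -0.002, 0.243, 0, 0, 0]],
])

```text
clock: 24.93
eef_pos: [349.8, -315.7, 53.2]
tcp_rot: [-3.139, 0.001, 0.606]
contact_force: [0.2, 0.5, 0.6]
opening: 1.001
```

>>> carry_out([
  [[0, 0, 0, 0, 0, 0], [0, 0, 0, 0, 0, 0], [0, 0, 0, 0, 0, 0]],
])

```text
clock: 25.18
eef_pos: [351.3, -317.2, 55.7]
tcp_rot: [3.139, -0.001, 0.606]
contact_force: [-0.2, -0.6, 0.2]
opening: 1.001
```

```bash
python3 go.py 351 -315.4 54; python3 look.py scene 200 120 50 s2.png
```

```text
pos [ 351.3 -317.2   55.7] open 1.001 clk 25.2 F [-0.2 -0.6  0.2]
dist 2 rows 0.1
norm [ 0.0019 -0.0042  0.0041] scale 1 turn [ 0.0025 -0.0006  0.0002]
```

View pics/s2.png

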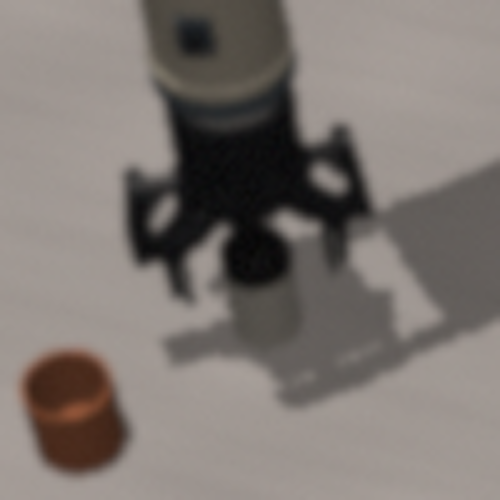

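>>> carry_out([
  [[0.002, -0.002, 0, 0, 0, 0], [0.002, -0.002, 0, 0, 0, 0], [0.002, -0.002, 0, 0, 0, 0], [0.002, -0.002, 0, 0, 0, 0], [0.002, -0.002, 0, 0, 0, 0]],
], hand=1, squeeze=40)

```text
clock: 25.65
eef_pos: [350.9, -315.6, 54.7]
tcp_rot: [3.141, -0.0, 0.606]
contact_force: [-0.2, 0.5, 5.4]
opening: 0.515
```

>>> carry_out([
  [[0, 0, 0, 0, 0, 0], [0, 0, 0, 0, 0, 0], [0, 0, 0, 0, 0, 0], [0, 0, 0, 0, 0, 0]],
])

```text
clock: 25.98
eef_pos: [350.9, -315.6, 54.6]
tcp_rot: [3.141, -0.0, 0.606]
contact_force: [-0.8, 1.4, 5.7]
opening: 0.512
```

>>> carry_out([
  [[0, 0, -0.08, 0, 0, 0], [0, 0, -0.16, 0, 0, 0], [0, 0, -0.23, 0, 0, 0], [0, 0, -0.25, 0, 0, 0], [0, 0, -0.25, 0, 0, 0]],
])

```text
clock: 26.4
eef_pos: [351.7, -316.3, 156.2]
tcp_rot: [3.137, -0.001, 0.606]
contact_force: [0.9, 0.2, -2.3]
opening: 0.513
```

```bash
python3 go.py 463.2 -48.8 140; python3 look.py scene 200 110 50 s3.png
```

```text
pos [ 351.7 -316.3  156.2] open 0.513 clk 26.4 F [ 0.9  0.2 -2.3]
dist 290 rows 7.0
norm [ 0.6101 -0.391   0.0394] scale 1 turn [ 0.004  -0.0009  0.0002]
```

View pics/s3.png

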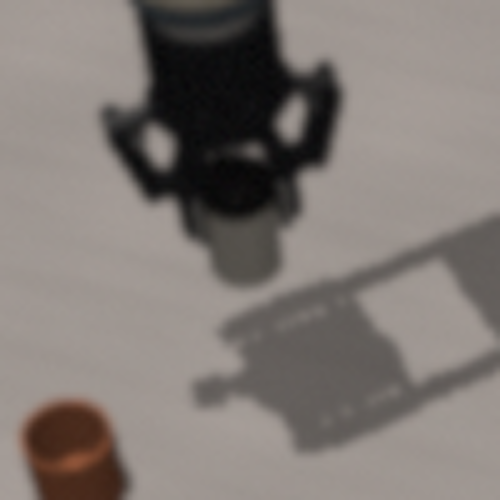

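>>> carry_out([
  [[0.61, -0.391, 0.03, 0, 0, 0], [0.61, -0.391, 0.03, 0, 0, 0], [0.61, -0.391, 0.03, 0, 0, 0], [0.61, -0.391, 0.03, 0, 0, 0], [0.61, -0.391, 0.03, 0, 0, 0]],
])

```text
clock: 26.87
eef_pos: [429.7, -121.1, 143.7]
tcp_rot: [-3.139, 0.002, 0.605]
contact_force: [1.3, -0.8, -1.3]
opening: 0.513
```

```bash
python3 go.py 463.2 -48.8 130
```

```text
pos [ 429.7 -121.1  143.7] open 0.513 clk 26.9 F [ 1.3 -0.8 -1.3]
dist 81 rows 1.9
norm [ 0.1718 -0.1009  0.0341] scale 1 turn [-0.0023  0.0019 -0.0005]
```

>>> carry_out([
  [[0.08, -0.05, 0.02, 0, 0, 0], [0.14, -0.085, 0.03, 0, 0, 0], [0.172, -0.1, 0.034, 0, 0, 0], [0.172, -0.1, 0.034, 0, 0, 0], [0.172, -0.1, 0.034, 0, 0, 0]],
])

```text
clock: 27.28
eef_pos: [463.3, -50.5, 130.2]
tcp_rot: [-3.139, 0.003, 0.608]
contact_force: [-0.1, -0.6, -1.3]
opening: 0.511
```

>>> carry_out([
  [[0, 0, 0, 0, 0, 0], [0, 0, 0, 0, 0, 0], [0, 0, 0, 0, 0, 0]],
])

```text
clock: 27.53
eef_pos: [463.9, -52.0, 131.8]
tcp_rot: [-3.141, 0.0, 0.605]
contact_force: [-0.1, 0.4, -1.8]
opening: 0.517
```

```bash
python3 go.py 463.2 -48.8 70; python3 look.py scene 275 185 60 s4.png
```

```text
pos [463.9 -52.  131.8] open 0.517 clk 27.5 F [-0.1  0.4 -1.8]
dist 62 rows 1.5
norm [ 0.0033 -0.0076  0.1545] scale 1 turn [-0.0003  0.0004 -0.0013]
```

View pics/s4.png

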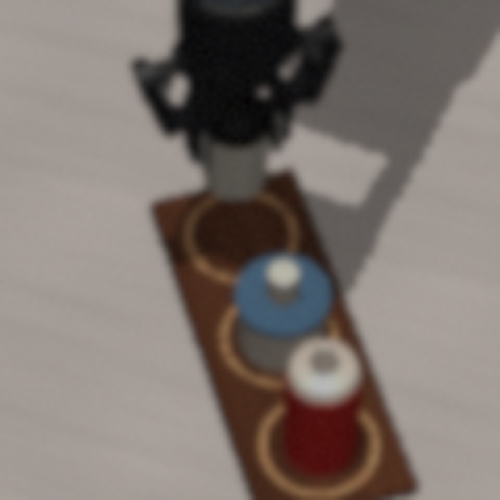

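>>> carry_out([
  [[0.003, -0.006, 0.05, 0, 0, 0], [0.003, -0.006, 0.1, 0, 0, 0], [0.003, -0.006, 0.14, 0, 0, 0], [0.003, -0.006, 0.152, 0, 0, 0], [0.003, -0.006, 0.152, 0, 0, 0]],
])

```text
clock: 28.0
eef_pos: [463.1, -48.9, 70.4]
tcp_rot: [-3.14, 0.002, 0.605]
contact_force: [-0.3, 0.0, -1.1]
opening: 0.511
```

>>> carry_out([
  [[0, 0, 0, 0, 0, 0], [0, 0, 0, 0, 0, 0], [0, 0, 0, 0, 0, 0]],
])

```text
clock: 28.25
eef_pos: [464.8, -48.7, 72.2]
tcp_rot: [3.14, -0.001, 0.606]
contact_force: [0.4, -0.3, -2.2]
opening: 0.512
```

```bash
python3 go.py 463.2 -48.8 66
```

```text
pos [464.8 -48.7  72.2] open 0.512 clk 28.2 F [ 0.4 -0.3 -2.2]
dist 6 rows 0.2
norm [-0.0035 -0.002   0.0155] scale 1 turn [ 0.0011 -0.0013 -0.0001]
```

>>> carry_out([
  [[-0.003, -0.001, 0.005, 0, 0, 0], [-0.003, -0.001, 0.01, 0, 0, 0], [-0.003, -0.001, 0.014, 0, 0, 0], [-0.003, -0.001, 0.014, 0, 0, 0]],
])

```text
clock: 28.58
eef_pos: [463.5, -49.1, 66.3]
tcp_rot: [3.14, -0.001, 0.607]
contact_force: [-1.4, -1.8, 9.1]
opening: 0.513
```

```bash
python3 go.py 463.2 -48.8 66
```

```text
pos [463.5 -49.1  66.3] open 0.513 clk 28.6 F [-1.4 -1.8  9.1]
dist 1 rows 0.0
norm [-0.0002 -0.001   0.0008] scale 1 turn [ 0.001  -0.0007  0.0005]
```

>>> carry_out([
  [[0, 0, 0, 0, 0, 0], [0, 0, 0, 0, 0, 0], [0, 0, 0, 0, 0, 0], [0, 0, 0, 0, 0, 0], [0, 0, 0, 0, 0, 0]],
], hand=0)

```text
clock: 29.0
eef_pos: [462.8, -48.8, 65.6]
tcp_rot: [-3.141, 0.0, 0.606]
contact_force: [0.5, -0.5, 0.2]
opening: 0.999
```

>>> carry_out([
  [[0, 0, -0.06, 0, 0, 0], [0, 0, -0.14, 0, 0, 0], [0, 0, -0.22, 0, 0, 0], [0, 0, -0.25, 0, 0, 0], [0, 0, -0.25, 0, 0, 0]],
])

```text
clock: 29.42
eef_pos: [464.8, -49.0, 168.7]
tcp_rot: [3.138, -0.004, 0.606]
contact_force: [0.9, -0.6, -0.2]
opening: 1.001
```

```bash
python3 go.py 471.3 -390 130
```

```text
pos [464.8 -49.  168.7] open 1.001 clk 29.4 F [ 0.9 -0.6 -0.2]
dist 343 rows 8.2
norm [-0.4728  0.7094  0.0973] scale 1 turn [ 0.0035 -0.0041  0.0002]
```

>>> carry_out([
  [[-0.473, 0.709, 0.09, 0, 0, 0], [-0.473, 0.709, 0.09, 0, 0, 0], [-0.473, 0.709, 0.09, 0, 0, 0], [-0.473, 0.709, 0.09, 0, 0, 0], [-0.473, 0.709, 0.09, 0, 0, 0]],
])

```text
clock: 29.83
eef_pos: [465.7, -257.6, 142.4]
tcp_rot: [-3.14, 0.001, 0.607]
contact_force: [1.3, -0.4, 0.4]
opening: 0.997
```

```bash
python3 go.py 471.3 -390 130
```

```text
pos [ 465.7 -257.6  142.4] open 0.997 clk 29.8 F [ 1.3 -0.4  0.4]
dist 133 rows 3.2
norm [-0.1772  0.28    0.0308] scale 1 turn [-0.0011  0.0005  0.0005]
```

>>> carry_out([
  [[-0.177, 0.28, 0.03, 0, 0, 0], [-0.177, 0.28, 0.03, 0, 0, 0], [-0.177, 0.28, 0.03, 0, 0, 0], [-0.177, 0.28, 0.03, 0, 0, 0], [-0.177, 0.28, 0.03, 0, 0, 0]],
])

```text
clock: 30.25
eef_pos: [471.4, -390.7, 129.9]
tcp_rot: [-3.14, 0.001, 0.603]
contact_force: [-1.0, 0.2, 0.5]
opening: 0.998
```

>>> carry_out([
  [[0, 0, 0, 0, 0, 0], [0, 0, 0, 0, 0, 0]],
])

```text
clock: 30.42
eef_pos: [471.6, -386.7, 130.9]
tcp_rot: [-3.139, 0.0, 0.607]
contact_force: [0.2, 0.0, -1.0]
opening: 1.003
```

```bash
python3 go.py 471.3 -390 40; python3 look.py scene 165 145 50 c1.png;python3 w.py cup 55 26
```

```text
pos [ 471.6 -386.7  130.9] open 1.003 clk 30.4 F [ 0.2  0.  -1. ]
dist 91 rows 2.2
norm [-0.0053  0.0068  0.2273] scale 1 turn [-0.0021  0.0003  0.0006]
scene conf 0.94 z2 0.5 z98 55.5 n 66 fit (array([ 471.15296339, -389.43950778]), np.float64(2.051712762875821)) mid [ 470.9 -389.5] tip [array([ 471. , -396. ,    6.5])]
top conf 0.90 z2 1.3 z98 57.1 n 64 fit (array([ 471.58047044, -389.93255631]), np.float64(0.9169006075613674)) mid [ 477.8 -387.7] tip [array([ 468. , -391.8,   -2.4])]
```

View pics/c1.png

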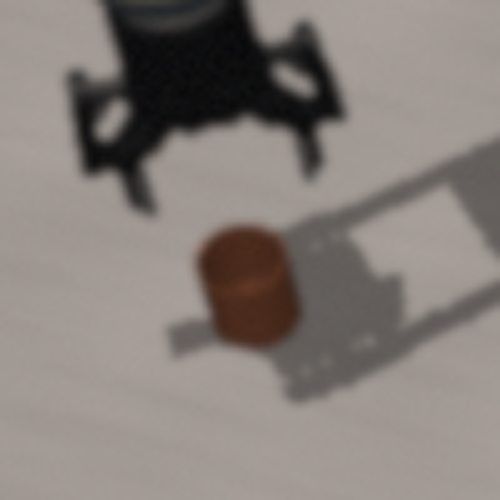

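>>> carry_out([
  [[-0.004, 0.006, 0.09, 0, 0, 0], [-0.004, 0.006, 0.17, 0, 0, 0], [-0.004, 0.006, 0.22, 0, 0, 0], [-0.004, 0.006, 0.228, 0, 0, 0], [-0.004, 0.006, 0.228, 0, 0, 0]],
])

```text
clock: 31.18
eef_pos: [471.6, -390.5, 39.5]
tcp_rot: [-3.139, 0.001, 0.606]
contact_force: [0.0, 1.2, 0.2]
opening: 1.002
```

>>> carry_out([
  [[0, 0, 0, 0, 0, 0], [0, 0, 0, 0, 0, 0], [0, 0, 0, 0, 0, 0]],
])

```text
clock: 31.43
eef_pos: [473.1, -392.0, 42.2]
tcp_rot: [3.139, -0.001, 0.606]
contact_force: [-0.2, 0.5, 0.6]
opening: 1.0
```

```bash
python3 go.py 471.3 -389.8 40; python3 look.py scene 165 145 50 c2.png
```

```text
pos [ 473.1 -392.    42.2] open 1.000 clk 31.4 F [-0.2  0.5  0.6]
dist 4 rows 0.1
norm [-0.0007 -0.007   0.0056] scale 1 turn [ 0.0024 -0.0007  0.0002]
```

View pics/c2.png

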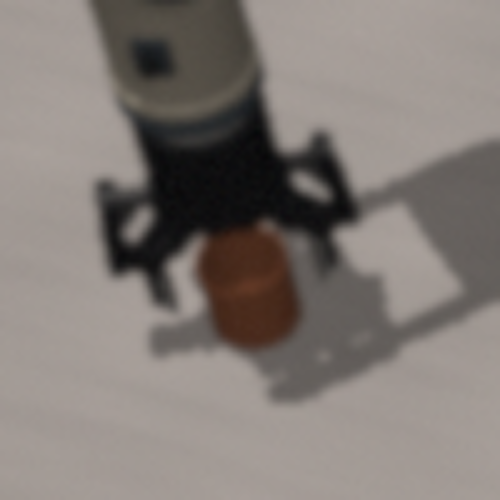

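>>> carry_out([
  [[0, -0.003, 0.003, 0, 0, 0], [0, -0.003, 0.003, 0, 0, 0], [0, -0.003, 0.003, 0, 0, 0], [0, -0.003, 0.003, 0, 0, 0], [0, -0.003, 0.003, 0, 0, 0]],
], hand=1, squeeze=40)

```text
clock: 31.9
eef_pos: [471.7, -390.4, 39.9]
tcp_rot: [3.141, -0.0, 0.606]
contact_force: [-0.7, 0.4, 5.1]
opening: 0.635
```

>>> carry_out([
  [[0, 0, 0, 0, 0, 0], [0, 0, 0, 0, 0, 0], [0, 0, 0, 0, 0, 0], [0, 0, 0, 0, 0, 0]],
])

```text
clock: 32.23
eef_pos: [471.7, -390.4, 40.0]
tcp_rot: [3.141, -0.0, 0.606]
contact_force: [-0.7, 1.0, 5.5]
opening: 0.634
```

>>> carry_out([
  [[0, 0, -0.1, 0, 0, 0], [0, 0, -0.2, 0, 0, 0], [0, 0, -0.3, 0, 0, 0], [0, 0, -0.38, 0, 0, 0], [0, 0, -0.4, 0, 0, 0]],
])

```text
clock: 32.65
eef_pos: [473.5, -391.9, 205.3]
tcp_rot: [3.134, -0.002, 0.606]
contact_force: [1.6, -1.0, 0.3]
opening: 0.638
```

```bash
python3 go.py 371.5 321 200; python3 look.py scene 165 125 60 c3.png
```

```text
pos [ 473.5 -391.9  205.3] open 0.638 clk 32.6 F [ 1.6 -1.   0.3]
dist 720 rows 17.3
norm [ 0.5004 -1.      0.0016] scale 1.61 turn [ 0.0073 -0.002   0.0001]
```

View pics/c3.png

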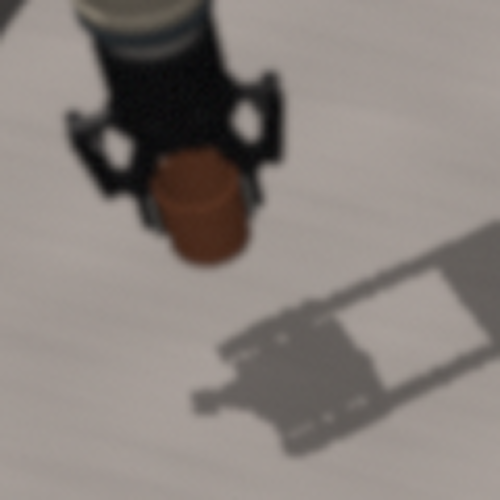

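>>> carry_out([
  [[0.5, -1, 0, 0, 0, 0], [0.5, -1, 0, 0, 0, 0], [0.5, -1, 0, 0, 0, 0], [0.5, -1, 0, 0, 0, 0], [0.5, -1, 0, 0, 0, 0]],
])

```text
clock: 33.12
eef_pos: [440.2, -182.0, 197.6]
tcp_rot: [-3.139, 0.001, 0.605]
contact_force: [1.4, 0.2, -1.2]
opening: 0.632
```

>>> carry_out([
  [[0.5, -1, 0, 0, 0, 0], [0.5, -1, 0, 0, 0, 0], [0.5, -1, 0, 0, 0, 0], [0.5, -1, 0, 0, 0, 0], [0.5, -1, 0, 0, 0, 0]],
])

```text
clock: 33.53
eef_pos: [410.6, 23.8, 198.1]
tcp_rot: [-3.141, 0.002, 0.606]
contact_force: [1.0, 0.8, -0.4]
opening: 0.633
```

>>> carry_out([
  [[0.5, -1, 0, 0, 0, 0], [0.5, -1, 0, 0, 0, 0], [0.5, -1, 0, 0, 0, 0], [0.5, -1, 0, 0, 0, 0], [0.5, -1, 0, 0, 0, 0]],
])

```text
clock: 33.95
eef_pos: [381.1, 229.9, 198.0]
tcp_rot: [-3.142, 0.002, 0.606]
contact_force: [0.8, 0.5, -0.6]
opening: 0.632
```

```bash
python3 go.py 371.5 321 110
```

```text
pos [381.1 229.9 198. ] open 0.632 clk 34.0 F [ 0.8  0.5 -0.6]
dist 127 rows 3.0
norm [ 0.1105 -0.2008  0.2198] scale 1 turn [-0.0001  0.002   0.0003]
```

>>> carry_out([
  [[0.055, -0.1, 0.08, 0, 0, 0], [0.11, -0.2, 0.17, 0, 0, 0], [0.11, -0.2, 0.22, 0, 0, 0], [0.11, -0.2, 0.22, 0, 0, 0], [0.11, -0.2, 0.22, 0, 0, 0]],
])

```text
clock: 34.37
eef_pos: [370.9, 318.6, 107.9]
tcp_rot: [3.141, 0.007, 0.609]
contact_force: [0.1, 0.2, -0.9]
opening: 0.633
```

>>> carry_out([
  [[0, 0, 0, 0, 0, 0], [0, 0, 0, 0, 0, 0], [0, 0, 0, 0, 0, 0]],
])

```text
clock: 34.62
eef_pos: [374.1, 318.7, 112.5]
tcp_rot: [-3.142, -0.002, 0.605]
contact_force: [-0.1, 0.4, -1.1]
opening: 0.635
```

```bash
python3 go.py 371.5 321 53; python3 look.py scene 400 180 50 c4.png
```

```text
pos [374.1 318.7 112.5] open 0.635 clk 34.6 F [-0.1  0.4 -1.1]
dist 60 rows 1.4
norm [-0.0023 -0.0084  0.1487] scale 1 turn [-0.0001 -0.0017 -0.001 ]
```

View pics/c4.png

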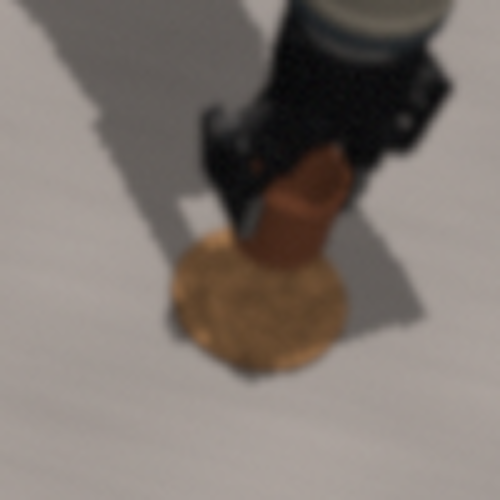

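>>> carry_out([
  [[-0.003, -0.006, 0.05, 0, 0, 0], [-0.003, -0.006, 0.1, 0, 0, 0], [-0.003, -0.006, 0.14, 0, 0, 0], [-0.003, -0.006, 0.148, 0, 0, 0], [-0.003, -0.006, 0.148, 0, 0, 0]],
])

```text
clock: 35.08
eef_pos: [371.0, 319.8, 52.2]
tcp_rot: [3.141, 0.001, 0.605]
contact_force: [-0.7, 0.0, -1.0]
opening: 0.63
```

>>> carry_out([
  [[0, 0, 0, 0, 0, 0], [0, 0, 0, 0, 0, 0], [0, 0, 0, 0, 0, 0]],
])

```text
clock: 35.33
eef_pos: [371.7, 320.9, 53.3]
tcp_rot: [-3.141, -0.002, 0.606]
contact_force: [-0.3, -0.3, -0.7]
opening: 0.637
```

```bash
python3 go.py 371.5 321 47
```

```text
pos [371.7 320.9  53.3] open 0.637 clk 35.3 F [-0.3 -0.3 -0.7]
dist 6 rows 0.2
norm [-0.0004 -0.0004  0.0157] scale 1 turn [-0.0002 -0.0019 -0.    ]
```

>>> carry_out([
  [[0, 0, 0.005, 0, 0, 0], [0, 0, 0.01, 0, 0, 0], [0, 0, 0.015, 0, 0, 0], [0, 0, 0.015, 0, 0, 0]],
])

```text
clock: 35.67
eef_pos: [371.3, 320.8, 47.9]
tcp_rot: [3.142, -0.001, 0.606]
contact_force: [-5.5, -5.9, 30.0]
opening: 0.632
```

```bash
python3 go.py 371.5 321 47; python3 look.py scene 400 180 50 c5.png
```

```text
pos [371.3 320.8  47.9] open 0.632 clk 35.7 F [-5.5 -5.9 30. ]
dist 1 rows 0.0
norm [ 0.0007 -0.0002  0.0021] scale 1 turn [ 0.     -0.0006  0.0003]
```

View pics/c5.png

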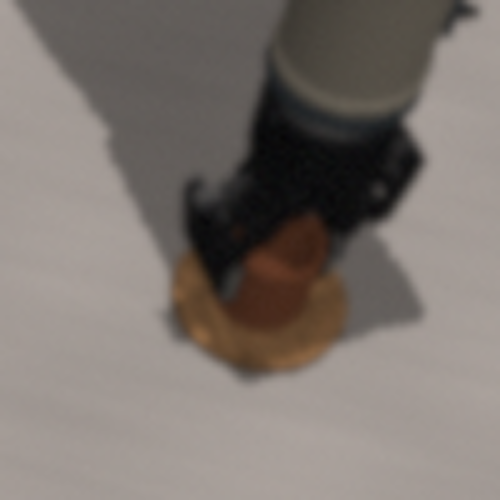

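>>> carry_out([
  [[0, 0, -0.003, 0, 0, 0], [0, 0, -0.003, 0, 0, 0], [0, 0, -0.003, 0, 0, 0], [0, 0, -0.003, 0, 0, 0], [0, 0, -0.003, 0, 0, 0]],
], hand=0)

```text
clock: 36.13
eef_pos: [370.9, 320.4, 47.1]
tcp_rot: [3.142, 0.0, 0.606]
contact_force: [-0.8, -0.1, -0.2]
opening: 1.001
```

>>> carry_out([
  [[0, 0, -0.1, 0, 0, 0], [0, 0, -0.2, 0, 0, 0], [0, 0, -0.3, 0, 0, 0], [0, 0, -0.4, 0, 0, 0], [0, 0, -0.45, 0, 0, 0]],
])

```text
clock: 36.55
eef_pos: [372.1, 321.5, 231.8]
tcp_rot: [-3.141, -0.005, 0.606]
contact_force: [0.3, 0.7, 1.1]
opening: 0.998
```

>>> carry_out([
  [[0, -0.1, -0.1, 0, 0, 0], [0, -0.2, -0.1, 0, 0, 0], [0, -0.3, -0.1, 0, 0, 0], [0, -0.4, -0.1, 0, 0, 0], [0, -0.4, -0.1, 0, 0, 0]],
])

```text
clock: 36.97
eef_pos: [276.9, 456.3, 267.8]
tcp_rot: [-3.139, -0.001, 0.608]
contact_force: [-1.1, -0.2, -0.7]
opening: 0.999
```

```bash
python3 - <<'E'
from rig import optics; import cv2
for n in("scene","top"): cv2.imwrite(f"pics/{n}9.png",optics.grab_frame(n)["img"][:,:,::-1])
E
python3 w.py cup 63 27; python3 w.py lid 88 11; python3 w.py shaker 88 21; python3 w.py mustard 60 25; python3 w.py mill 5 27; python3 - <<'E'
from rig import optics,nets; from h import *
for n in("scene","top"):
    f=optics.grab_frame(n); P,_=cloud(f,nets.trace("bottle",n)[0]["mask"]); S=P[(P[:,2]>25)&(P[:,2]<95)]; print("bottle",n,circ(S,25),"noz",P[P[:,2]>122].mean(0))
    P,_=cloud(f,nets.trace("shaker",n)[0]["mask"]); S=P[P[:,2]>82]; print("shaker top",n,S.mean(0))
    P,_=cloud(f,nets.trace("ramekin",n)[0]["mask"]); S=P[(P[:,2]>20)&(P[:,2]<50)]; print("ram",n,circ(S,30))
    P,_=cloud(f,nets.trace("trivet",n)[0]["mask"]); print("trivet mid",(P.max(0)+P.min(0))/2)
E
python3 go.py 371 321 200
```

```text
scene conf 0.73 z2 7.4 z98 63.3 n 83 fit (array([369.79819246, 321.08983873]), np.float64(1.8764152939712853)) mid [369.2 320.8] tip [array([368.5, 316. ,  11.8])]
top conf 0.85 z2 10.9 z98 66.3 n 109 fit (array([369.77936281, 318.37093361]), np.float64(0.8274536029510156)) mid [370.5 317.7] tip [array([367.3, 321.4,   7.9])]
scene conf 0.55 z2 14.0 z98 88.7 n 44 fit (array([532.80921473,   4.05669366]), np.float64(3.0044902064095256)) mid [535.3   5.1] tip [array([531. ,   3.7,  53.2])]
top conf 0.75 z2 58.6 z98 90.5 n 71 fit (array([532.59637916,   1.0802202 ]), np.float64(3.33116502089366)) mid [534.7   4.9] tip [array([456.8, -53. ,  13.5])]
scene conf 0.88 z2 13.4 z98 89.1 n 112 fit (array([453.65036255, -41.68860738]), np.float64(7.645430880130414)) mid [463.3 -48.8] tip [array([459.1, -51.6,  10.5])]
top conf 0.61 z2 68.5 z98 91.5 n 289 fit (array([461.03463389, -50.39830101]), np.float64(5.192909002170867)) mid [460.6 -50.5] tip [array([455.2, -53.1,  11.7])]
scene conf 0.98 z2 11.3 z98 117.9 n 42 fit (array([746.1773164 , 274.27629508]), np.float64(0.7705521331238826)) mid [764.1 271.8] tip [array([750.3, 274.7,   1.1])]
top conf 0.80 z2 9.4 z98 120.9 n 39 fit (array([748.18528314, 272.67761722]), np.float64(0.48103332654446057)) mid [742.7 265.2] tip [array([ 7.462e+02,  2.718e+02, -3.000e-01])]
scene conf 0.55 z2 5.8 z98 139.5 n 32 fit (array([ 735.89806557, -266.96534268]), np.float64(1.0524674344011513)) mid [ 748.6 -256.4] tip [array([ 736. , -273.4,   -0.8])]
top conf 0.62 z2 9.3 z98 141.9 n 22 fit (array([ 739.22407705, -266.72239978]), np.float64(0.4435179919796432)) mid [ 727.5 -262.1] tip [array([ 735.5, -267.9,   -3.7])]
pos [279.9 452.  267.4] open 1.001 clk 38.7 F [0.2 0.1 0.2]
dist 173 rows 4.2
norm [0.0006 0.399  0.1685] scale 1 turn [-0.     -0.      0.0002]Traceback (most recent call last):
  File "<stdin>", line 3, in <module>
IndexError: list index out of range
```

View pics/scene9.png

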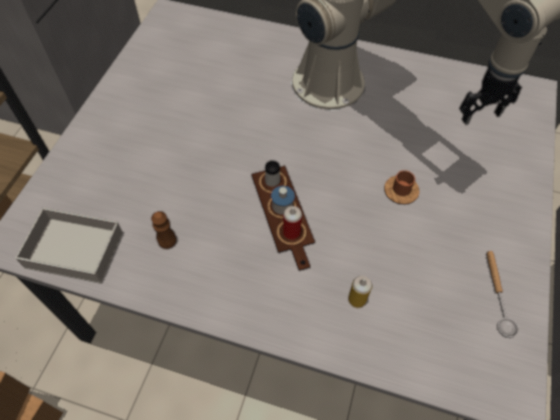

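View pics/top9.png

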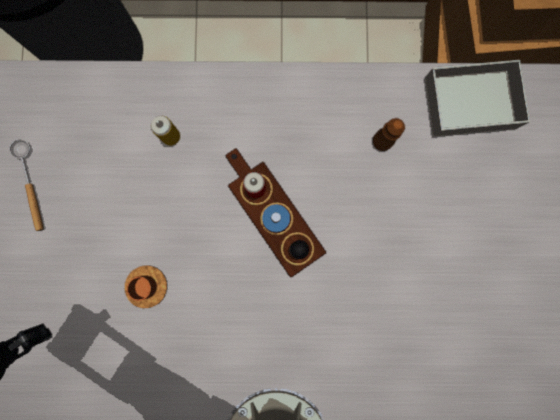

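```bash
python3 - <<'E'
from rig import optics,nets,r; from h import *
for n in("scene","top"):
    f=optics.grab_frame(n)
    for L in [nets.trace("bottle",n) or nets.trace("bottle",n)]:
        if not L: print(n,"none"); continue
        P,_=cloud(f,L[0]["mask"]); S=P[(P[:,2]>25)&(P[:,2]<95)]; N=P[P[:,2]>122]; print("bottle",n,len(S),circ(S,25) if len(S)>5 else 0,"noz",N.mean(0) if len(N) else 0,"zmax",np.percentile(P[:,2],99))
    L=nets.trace("ramekin",n)
    if L:
        P,_=cloud(f,L[0]["mask"]); S=P[(P[:,2]>18)&(P[:,2]<50)]; print("ram",n,len(S),circ(S,30) if len(S)>5 else 0)
E
```

```text
bottle scene 242 (array([610.72010948,  55.28483458]), np.float64(1.0735708500418415)) noz [613.42436548  56.11401933 127.88269526] zmax 130.95470813079115
bottle top 81 (array([612.80954739,  55.66678161]), np.float64(0.2555699032575779)) noz [610.72176098  55.01307337 130.3093251 ] zmax 136.4526234453283
```

Bottle at about (611, 55) against its ring at (611, 54). Everything is within tolerance, so I'm handing in.

```bash
python3 -c "
from rig import r,sense
print(r.sign_off(), sense()['clock'])"
```

```text
the job is handed in; nothing more can be done
the job is handed in; nothing more can be done
```

I laid out the sauce board and handed the job in about 39 s into the 131 s limit; the sign-off gave no verdict. The ramekin went on the middle ring first, then the lid, then the red bottle, the shaker and the copper cup.

| Item | Measured centre (mm) | Its place (mm) |
|---|---|---|
| Ramekin (before the lid went on) | (536.5, 4.6) | (537, 2) |
| Lid knob, top at z = 88 mm as it should be when seated | (535, 5) | on the ramekin |
| Red bottle | (611, 55) | (611, 54) |
| Shaker | (461–463, -49 to -50) | (463, -49) |
| Cup | (370, 320) | (371, 321) |

- **Final pictures:** all five items stand upright on their places. The yellow bottle and pepper mill are where they started, within measurement error, and the open gripper is clear of everything.
- **Checks that failed or disagreed:**
  - The networks could not find the ramekin again once the lid was on it.
  - Some circle fits on the lid and shaker were poor, so I used the midpoints of their top surfaces instead.
  - The networks' own estimates were up to 8 mm off my depth measurements. For the lid in the top view they gave the shaker's position instead.

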